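# Set the stuffing tubes upright on the tray

## Task

Set the stuffing tubes out for the sausage making: stand the wide tube that has toppled over on the chopping board, and the narrow tube that is held in the spring clips of the draining rack, upright on their flanges inside the white tray, beside the small tube that stands there already. Set them down rather than dropping them, leave the small tube where it stands, and do not knock over the jars or the mug.

Things in the scene. Friction and masses are not known exactly. Their poses are not given: they have to be found in the camera images.
- tube_wide: Wide steel stuffing tube, open right through: foot flange 56 mm across, 3 mm thick; cone 54 mm wide at the flange, then from 32 mm up a straight spout 34 mm across; 170 mm long, 0.2 kg. Origin: centre of the flange's outer face; z: along the tube, flange to tip. It lies toppled on the board on flange rim and tip edge (axis dips 4 degrees to the tip), flange to the left, free to roll.
- tube_narrow: Narrow steel stuffing tube, open right through: foot flange 56 mm across, 3 mm thick; cone 44 mm wide at the flange, then from 32 mm up a straight spout 24 mm across; 170 mm long, 0.16 kg. Origin: centre of the flange's outer face; z: along the tube, flange to tip. Starts in the rack, sloping 25 degrees, tip high and away from the robot, in two spring clips.
- clip_low (a point): Lower clip of the narrow tube, point on the held spout's axis: 50 mm along the tube from the flange's face. C-shaped steel clip, 12 mm wide along the tube, reaching about 14 mm above the axis. Site axes as the rack's.
- clip_high (a point): Upper clip, likewise, 155 mm along the tube. The spout is free between the clips. A tab at the flange and the cone stop it sliding lengthwise; it leaves sideways, square to its axis and away from the foot plate (25 degrees from straight up, leaning to the rack's low end): both clips resist with about 10 N in all, then snap open; free after 10 mm.
- tube_small: Small steel stuffing tube, open right through: foot flange 56 mm across, 3 mm thick; cone 36 mm wide at the flange, then from 32 mm up a straight spout 16 mm across; 130 mm long, 0.12 kg. Origin: centre of the flange's outer face; z: along the tube, flange to tip. To be left: it stands upright on the tray, towards the corner at the tray's +x, -y.
- tray: Flat white plastic tray, fixed, in the middle or on the right: 240 mm (x) by 200 mm (y) outside, walls 3 mm thick and 18 mm high, floor 3 mm thick. Origin: centre of its underside, on the table; z up.
- rack: Steel draining rack, fixed, on the left: foot plate 210 mm (x) by 180 mm (y), 4 mm thick; at y = +48 and -48 mm two posts each with a spring clip, rising 25 degrees along +x; low end towards the robot. The -y pair holds the narrow tube, the wider +y pair is empty. Highest point about 115 mm. Origin: centre of its underside; z up.
- board: Wooden chopping board, fixed, 210 mm (x) by 130 mm (y), 18 mm thick, on the right or in the middle; its +x end points left. Origin: centre of its underside; z up.
- spice_jar: Bystander: glass jar, 58 mm across, 95 mm high, standing beyond the task's things. Origin: centre of its foot; z up.
- salt_jar: Bystander: amber jar, 64 mm across, 110 mm high, standing beyond the task's things. Origin: centre of its foot; z up.
- mug: Bystander: white mug, 76 mm across, 85 mm high, standing beyond the task's things. Origin: centre of its foot; z up.
Things that resemble listed ones, but are neither listed nor needed, are in the scene too. What is shaped like the tube_wide but purple is not meant. What is shaped like the tube_narrow but yellow is not meant.

How it is judged:
By the outcome, as a careful person would: the job done as asked, in the order asked, and still so for the second after the job is handed in, with the robot touching nothing.
It also fails if it takes over 66 s, if anything falls off the work surface, if the arm or the gripper's body presses on something with over 40 N, if the wrist force passes 120 N, or if a joint passes its speed limit or range.

## Robot

A 6-joint arm with a two-finger parallel gripper is mounted at the origin on the work surface. World frame = base frame: x ahead of the robot, y to its left, z up, the work surface at z = 0. Lengths are in m, angles in rad, forces in N, time in s.
With the tool pointing down it reaches from about 0.35 to 0.85 m from the base axis. Payload 8.1 kg.
Tool frame: the origin (TCP) lies at the very end of the fingers, on their centre line; the grasp point (between the pads) lies 19 mm behind it (robot.pinch_z is the z of the grasp point in the tool frame, in m); z points along the fingers, y is the direction in which the jaws open and shut (so a half turn about z gives the same grasp; the last joint's range is limited). The gripper opens to 93 mm and grips with 3 to 60 N. Pads are 15 mm wide; open, the fingers measure 128 mm over their backs; the gripper's body (75 mm by 188 mm) begins 65 mm behind the grasp point.
Start: joints at [1.123, 0.13, 1.488, -0, 1.523, -0.085], TCP at [0.213, 0.561, 0.219] pointing down, gripper open.
Joint ranges: [-2.96, 2.96], [-0.89, 2.26], [0.02, 2.5], [-1.34, 4.48], [0, 2.73], [-2.66, 2.66]. Speed limits (rad/s): [2.39, 2.39, 2.79, 3.14, 3.14, 3.14].

## Interface

Orientations are given as a rotation vector (axis times angle).
In Python, from plant import robot gives the robot as it stands.
- The arm moves only by the tool drive_tool, never from a script. Its argument "steps" is a list of rows, each an object of numbers: "jaw": the opening, from 0 (shut) to 1 (fully open); "tx", "ty", "tz": the shift along the tool's x, y, z scaled (see below); "turn": the turn about the tool's z scaled (see below). A call has 1 to 12 rows; each row is the pose to reach, as a shift and turn from the pose commanded when the call began, along the tool's axes at that moment, turning the shorter way round; what a row does not reach only later rows make up. The controller multiplies each number of a shift by 0.3 m and each number of a turn by 180 degrees. A row lasts 1/10 s, in which the tool goes at most 50 mm and 8.59 degrees, less where a joint would pass 70% of its speed; a pose out of reach is approached as far as the arm can. A call with a number of a shift or a turn outside -1 to 1 is refused whole. A call with a gripper value outside its range is refused whole. The fingers move at their own pace and stop on an object; "force" is the grip in N (left out, the last holds). Time passes only in rows, so rows that repeat a pose let the fingers close. It gives the time, the measured TCP pose, the force and the opening at its end, in the units of the state.
- robot.read_state(): the state, without advancing time (a new reading comes with each control period).
- robot.read_camera(name): name is "scene" or "top" or "wrist"; returns (picture, depth): 384x512x3 uint8, blue, green, red; 384x512 float32, m along the optical axis (not along the pixel's ray), 0 where there is no reading.
- robot.get_calibration(name): a dict with "fx", "fy", "cx", "cy" (pixels), "eye" and "attitude" of the camera in the world. Camera axes: x right, y down, z forward; pixel columns grow to the right and rows downward; lengths in m; the calibration is good to about 2 mm. A picture is of the moment at which its call begins: read the wrist's pose just before it. get_calibration takes no time and is no camera call; for the wrist camera it gives the pose at the moment of the call.
- robot.close_job(): hands the job in, once; it reports no verdict.
The state is a dict: "t": time; "q": joint angles; "dq": joint speeds; "joint_torque": joint torques, N m; "tool_pos": TCP position; "orientation": TCP orientation; "force": force on the tool from outside, world axes, zero at the start; "wrist_torque": the same for the moment, N m; "opening": finger opening in m.
Only numpy, scipy, OpenCV 4.12 (cv2) and the standard library are available. Lean on these libraries where they do the work, as an engineer would, in place of code of your own. Each camera call takes 0.05 s, during which the arm holds its last target.

## Working session

There is one attempt and no reset: what is moved stays moved. The work goes in short steps, Python scripts to look and compute and a tool call to move; the robot and the scene stay as the last step left them, time stands still between calls to the robot, and variables do not carry over. Pictures are saved under pics/ and viewed, and the job is handed in when it is done.

Besides the shell and the picture viewer there is one more tool, called after "Emit:" as name(argument=value, ...) on one line, values as JSON. drive_tool: Moves the arm, as the interface text tells. Its arguments: {"type":"object","properties":{"steps":{"type":"array"},"force":{"type":"number"}},"required":["steps"]}

```bash
mkdir -p pics; ls; cat > h.py <<'E'
import numpy as np, cv2
from plant import robot
from scipy.spatial.transform import Rotation as R
def att(c):
    a=np.array(c["attitude"],float)
    return a if a.shape==(3,3) else (R.from_rotvec(a).as_matrix() if a.size==3 else R.from_quat(a).as_matrix())
def ray(c,u,v):
    d=np.array([(u-c["cx"])/c["fx"],(v-c["cy"])/c["fy"],1.]); return np.array(c["eye"]),att(c)@d
def onz(c,u,v,z):
    e,d=ray(c,u,v); return e+d*(z-e[2])/d[2]
def pt(c,u,v,dep):
    e,d=ray(c,u,v); return e+d*dep
def proj(c,p):
    q=att(c).T@(np.array(p)-np.array(c["eye"])); return c["fx"]*q[0]/q[2]+c["cx"],c["fy"]*q[1]/q[2]+c["cy"]
E
python3 - <<'E'
from h import *
for n in ["top","scene"]:
    p,d=robot.read_camera(n); c=robot.get_calibration(n); print(n,c)
    cv2.imwrite(f"pics/{n}0.png",p); np.savez(f"pics/{n}0.npz",p=p,d=d)
s=robot.read_state(); print(s["t"],s["tool_pos"],s["orientation"],s["opening"],robot.pinch_z)
E
```

```text
pics
top {'fx': 456.2106913050125, 'fy': 456.2106913050125, 'cx': 251.55550524955768, 'cy': 186.82666150145457, 'eye': array([0.16998266, 0.02615299, 1.52065306]), 'attitude': array([-2.05227376,  2.1396899 , -0.24441462])}
scene {'fx': 374.20089333777526, 'fy': 374.20089333777526, 'cx': 259.0228333645502, 'cy': 201.49308299599136, 'eye': array([ 1.04022237, -0.65751686,  0.81593267]), 'attitude': array([-2.1543291 , -0.7728005 ,  0.35791943])}
0.1 [0.21267871 0.56046835 0.21767003] [-5.66717553e-01 -3.08958860e+00  2.61587725e-03] 0.0930176838243911 -0.0188
```

View pics/top0.png

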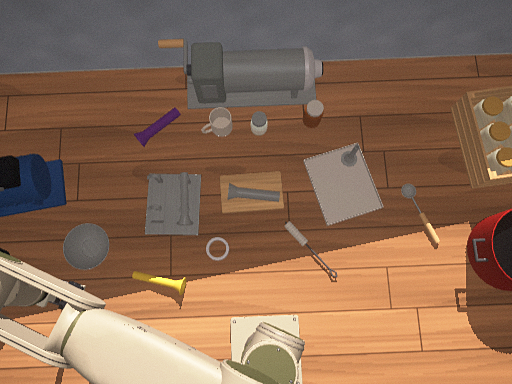

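View pics/scene0.png

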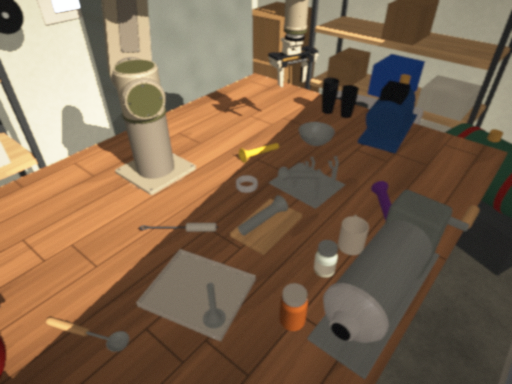

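Candidates for tube_wide are the steel tube on the board at (253,193) and the purple one at (157,127), which is excluded. Candidates for tube_narrow are the steel tube in the rack at (185,200) and the yellow one at (160,283), also excluded. Close crop next.

```bash
python3 - <<'E'
from h import *
p=np.load("pics/top0.npz")["p"]
cr=p[135:245,135:395]; cv2.imwrite("pics/crop0.png",cv2.resize(cr,None,fx=3,fy=3,interpolation=cv2.INTER_CUBIC))
d=np.load("pics/top0.npz")["d"]; c=robot.get_calibration("top")
print(d.max(), d[200,183])
for u,v in [(232,192),(278,196),(185,178),(185,222),(343,200),(225,205),(355,148)]: print(u,v,pt(c,u,v,d[v,u]).round(4))
E
```

```text
2.4365487 1.475782
232 192 [0.5025 0.0865 0.0645]
278 196 [ 0.4846 -0.0637  0.0559]
185 178 [0.5442 0.2333 0.1105]
185 222 [0.4115 0.2426 0.0543]
343 200 [ 0.4729 -0.2865  0.0021]
225 205 [0.4686 0.113  0.0223]
355 148 [ 0.6139 -0.3125  0.1331]
```

View pics/crop0.png

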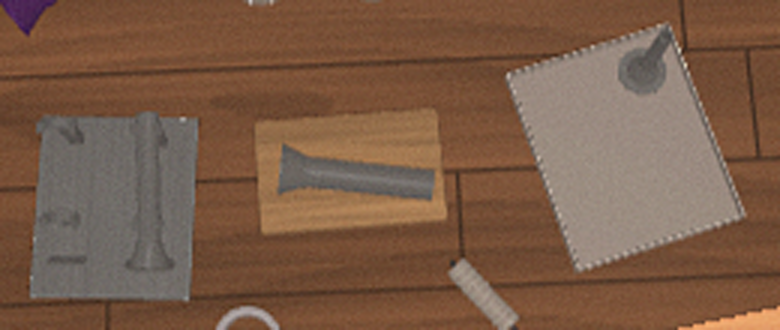

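The crop shows the steel wide tube on the board, with its flange at crop (290,168) and tip at (432,184). The steel narrow tube lies in the rack, flange at (150,265) and tip at (147,115). The small tube stands in the tray at (640,70). Both choices match the description. Next I'll measure from depth, fitting cylinders of the known radii to the spouts.

```bash
cat > meas.py <<'E'
from h import *
from scipy.optimize import least_squares
def cloud(c,d):
    v,u=np.mgrid[0:d.shape[0],0:d.shape[1]]
    D=np.stack([(u-c["cx"])/c["fx"],(v-c["cy"])/c["fy"],np.ones_like(d)],-1)*d[...,None]
    return D@att(c).T+np.array(c["eye"])
def cyl(P,r,a0,b0):
    def f(x):
        a,b=x[:3],x[3:]; t=(b-a)/np.linalg.norm(b-a)
        q=P-a; return np.linalg.norm(q-np.outer(q@t,t),axis=1)-r
    # fix sliding by weak prior
    x0=np.r_[a0,b0]
    s=least_squares(lambda x:np.r_[f(x),0.01*(x-x0)],x0,loss="soft_l1",f_scale=0.002)
    return s.x[:3],s.x[3:],np.std(f(s.x))
E
python3 - <<'E'
from meas import *
c=robot.get_calibration("top"); z=np.load("pics/top0.npz"); p,d=z["p"],z["d"]; W=cloud(c,d)
def at(u0,u1,v0,v1,lo,hi):
    m=np.zeros(d.shape,bool); m[v0:v1,u0:u1]=1; m&=(d>0)&(W[...,2]>lo)&(W[...,2]<hi); return m
# surface checks
for n,(u,v) in dict(table=(290,180),board=(240,207),tray=(345,190),plate=(160,195)).items():
    print(n,np.median(W[v-2:v+3,u-2:u+3].reshape(-1,3),0).round(4))
# wide
m=at(222,284,176,206,0.03,0.09); P=W[m]; print("wide",len(P),P.min(0).round(3),P.max(0).round(3))
t=np.linalg.svd(P-P.mean(0),full_matrices=False)[2][0]; 
if t[1]>0:t=-t
s=(P-P.mean(0))@t; L=s.max()-s.min(); print(t.round(3),L)
sp=P[s-s.min()>0.045]; sp=sp[(sp-P.mean(0))@t<s.max()-0.008]
a,b,e=cyl(sp,.017,sp.mean(0)-.04*t-[0,0,.017],sp.mean(0)+.04*t-[0,0,.017]); tt=(b-a)/np.linalg.norm(b-a)
S=(P-a)@tt; print("axis",tt.round(4),"dip",np.degrees(np.arcsin(-tt[2])),e, "flange",(a+tt*S.min()).round(4),"tip",(a+tt*S.max()).round(4),S.max()-S.min())
# narrow
m=at(172,200,165,232,0.03,0.14); P=W[m]; print("rack pts",len(P),P.min(0).round(3),P.max(0).round(3))
np.save("pics/nar.npy",P)
m2=at(176,194,172,215,0.055,0.14); P=W[m2]
a,b,e=cyl(P,.012,[.44,.238,.06],[.54,.235,.105]); tt=(b-a)/np.linalg.norm(b-a)
print("nar axis",a,b,tt.round(4),"slope",np.degrees(np.arcsin(tt[2])),np.degrees(np.arctan2(tt[1],tt[0])),e)
# tray via colour mask
hsv=cv2.cvtColor(p,cv2.COLOR_BGR2HSV)
def rect(mask,n,h):
    cs,_=cv2.findContours(mask.astype(np.uint8),cv2.RETR_EXTERNAL,cv2.CHAIN_APPROX_NONE); k=max(cs,key=cv2.contourArea)
    q=np.array([onz(c,*pp[0],h)[:2] for pp in k],np.float32); r=cv2.minAreaRect(q); print(n,r,cv2.boxPoints(r).round(4).tolist())
roi=np.zeros(d.shape,bool); roi[138:230,298:388]=1
rect(roi&(hsv[...,1]<70),"tray",.018)
roi[:]=0; roi[165:245,138:206]=1
rect(roi&(hsv[...,1]<70),"rack",.004)
print(hsv[190,345],hsv[195,160],hsv[180,290])
E
```

```text
table [ 0.5518 -0.1116 -0.0022]
board [0.4599 0.0634 0.0175]
tray [ 0.5074 -0.2965  0.0027]
plate [0.5166 0.3343 0.002 ]
wide 556 [ 0.473 -0.069  0.032] [0.536 0.105 0.075]
[-0.128 -0.987 -0.094] 0.1700924360015086
axis [-0.1371 -0.9886 -0.0628] dip 3.598658513685749 0.0027678531637779598 flange [0.5122 0.1009 0.0451] tip [ 0.4889 -0.0669  0.0345] 0.16975650908326842
rack pts 469 [0.401 0.221 0.032] [0.568 0.274 0.119]
nar axis [0.43820828 0.24601455 0.06841167] [0.54251176 0.24020128 0.09803388] [ 0.9606 -0.0535  0.2728] slope 15.831220286008257 -3.1900373921950496 0.004312037021091317
tray ((0.5290957689285278, -0.2860724925994873), (0.24115324020385742, 0.20184649527072906), 15.570172309875488) [[0.38589999079704285, -0.22120000422000885], [0.4399999976158142, -0.4156999886035919], [0.6722999811172485, -0.35089999437332153], [0.6182000041007996, -0.15649999678134918]]
rack ((0.48835289478302, 0.2918616831302643), (0.18366442620754242, 0.21448150277137756), 87.60521697998047) [[0.3774000108242035, 0.2046000063419342], [0.59170001745224, 0.1956000030040741], [0.5993000268936157, 0.3790999948978424], [0.38499999046325684, 0.3880999982357025]]
[ 16  44 156] [ 13  21 109] [ 12 139 125]
```

```bash
cat > go.py <<'E'
from h import *
def go(xyz,yaw=None):
    s=robot.read_state(); M=R.from_rotvec(s["orientation"]).as_matrix(); p=np.array(s["tool_pos"])
    v=M.T@(np.array(xyz)-p)/0.3
    y=np.degrees(np.arctan2(M[1,1],M[0,1]))
    tu=0 if yaw is None else -(((yaw-y)+90)%180-90)/180
    print("t",round(s["t"],2),"at",p.round(4),"yawY",round(y,1),"zdown",M[:,2].round(3),"f",np.round(s["force"],1),"open",round(s["opening"],4),"q6",round(s["q"][5],2))
    print(" tx %.4f ty %.4f tz %.4f turn %.4f"%(*v,tu), "mm",np.round(v*300))
E
python3 - <<'E'
from go import *
from meas import cloud
c=robot.get_calibration("top"); z=np.load("pics/top0.npz"); W=cloud(c,z["d"])
C=np.array([.5291,-.2861]); a=np.radians(15.57); X=np.array([np.cos(a),np.sin(a)]);Y=np.array([-X[1],X[0]])
g=onz(c,348.3,158,.004)[:2]; print("small",g,(g-C)@X,(g-C)@Y)
m=W[140:172,338:362].reshape(-1,3); m=m[m[:,2]>.06]; print(m.mean(0),m.max(0),m.min(0))
for n,l in dict(A=(-60,50),B=(-60,-50),D=(60,50),E=(50,55),F=(-70,-20)).items(): print(n,(C+X*l[0]/1e3+Y*l[1]/1e3).round(4))
go([.492,-.045,.2],-7.9)
E
```

```text
small [ 0.61995204 -0.31743702] 0.07910671923902854 -0.05457314893772018
[ 0.58949328 -0.2952644   0.19416906] [0.62799461 0.02615299 1.52065306] [ 0.16998266 -0.3269006   0.06047297]
A [ 0.4579 -0.254 ]
B [ 0.4847 -0.3504]
D [ 0.5735 -0.2218]
E [ 0.5625 -0.2197]
F [ 0.467  -0.3242]
t 0.1 at [0.2127 0.5605 0.2177] yawY 69.2 zdown [-0.001 -0.002 -1.   ] f [ 0.2  0.3 -0. ] open 0.093 q6 -0.09
 tx -1.5868 ty -1.5563 tz 0.0613 turn 0.4284 mm [-476. -467.   18.]
```

Emit:
drive_tool(steps=[{"jaw": 1,"tx": -0.8,"ty": -0.78,"tz": 0.03,"turn": 0.214},{"tx": -0.8,"ty": -0.78,"tz": 0.03,"turn": 0.214},{"tx": -0.8,"ty": -0.78,"tz": 0.03,"turn": 0.214},{"tx": -0.8,"ty": -0.78,"tz": 0.03,"turn": 0.214},{"tx": -0.8,"ty": -0.78,"tz": 0.03,"turn": 0.214},{"tx": -0.8,"ty": -0.78,"tz": 0.03,"turn": 0.214},{"tx": -0.8,"ty": -0.78,"tz": 0.03,"turn": 0.214},{"tx": -0.8,"ty": -0.78,"tz": 0.03,"turn": 0.214},{"tx": -0.8,"ty": -0.78,"tz": 0.03,"turn": 0.214},{"tx": -0.8,"ty": -0.78,"tz": 0.03,"turn": 0.214}])

```text
schema error: expected keys jaw, tx, ty, tz, turn
```

```bash
python3 - <<'E'
from go import *
go([.492,-.045,.2],-7.9)
p,d=robot.read_camera("wrist"); c=robot.get_calibration("wrist"); print(c)
cv2.imwrite("pics/w1.png",p); np.savez("pics/w1.npz",p=p,d=d,**{k:c[k] for k in c})
E
```

```text
t 0.1 at [0.2127 0.5605 0.2177] yawY 69.2 zdown [-0.001 -0.002 -1.   ] f [ 0.2  0.3 -0. ] open 0.093 q6 -0.09
 tx -1.5868 ty -1.5563 tz 0.0613 turn 0.4284 mm [-476. -467.   18.]
{'fx': 337.27146474797496, 'fy': 337.27146474797496, 'cx': 259.0831283392507, 'cy': 194.40296788009962, 'eye': array([0.13525339, 0.59070273, 0.38426061]), 'attitude': array([2.37005561, 1.63479853, 0.24759401])}
```

View pics/w1.png

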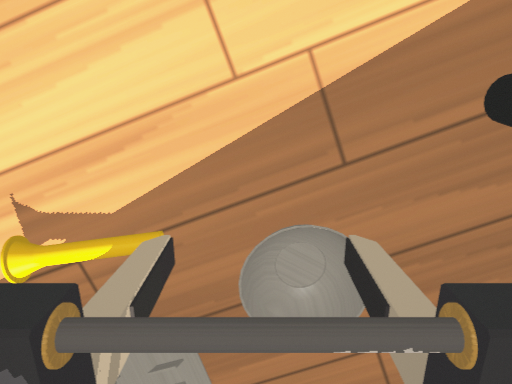

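The wrist view is from the start pose; it shows the bowl at (305,270) and the yellow lookalike at (80,250). The call was refused because every row needs all five keys.

Emit:
drive_tool(steps=[{"jaw": 1,"tx": -0.8,"ty": -0.78,"tz": 0.03,"turn": 0.214},{"jaw": 1,"tx": -0.8,"ty": -0.78,"tz": 0.03,"turn": 0.214},{"jaw": 1,"tx": -0.8,"ty": -0.78,"tz": 0.03,"turn": 0.214},{"jaw": 1,"tx": -0.8,"ty": -0.78,"tz": 0.03,"turn": 0.214},{"jaw": 1,"tx": -0.8,"ty": -0.78,"tz": 0.03,"turn": 0.214},{"jaw": 1,"tx": -0.8,"ty": -0.78,"tz": 0.03,"turn": 0.214},{"jaw": 1,"tx": -0.8,"ty": -0.78,"tz": 0.03,"turn": 0.214},{"jaw": 1,"tx": -0.8,"ty": -0.78,"tz": 0.03,"turn": 0.214},{"jaw": 1,"tx": -0.8,"ty": -0.78,"tz": 0.03,"turn": 0.214},{"jaw": 1,"tx": -0.8,"ty": -0.78,"tz": 0.03,"turn": 0.214}])

```text
t: 1.15
tool_pos: [0.3539, 0.2576, 0.2096]
orientation: [-1.554, -2.73, -0.0]
force: [0.3, 0.9, 1.3]
opening: 0.0929
```

```bash
python3 - <<'E'
from go import *
go([.492,-.045,.2],-7.9)
p,d=robot.read_camera("wrist"); c=robot.get_calibration("wrist")
cv2.imwrite("pics/w2.png",p); np.savez("pics/w2.npz",p=p,d=d,**{k:c[k] for k in c})
E
```

```text
t 1.15 at [0.3539 0.2576 0.2096] yawY 30.7 zdown [-0.  0. -1.] f [0.3 0.9 1.3] open 0.0929 q6 -0.02
 tx -1.1023 ty -0.1196 tz 0.0315 turn 0.2145 mm [-331.  -36.    9.]
```

View pics/w2.png

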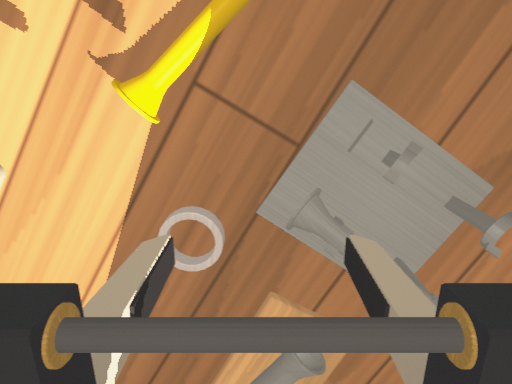

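The wrist view shows the rack with the narrow tube's flange at (310,215) and the board coming in below. I'll carry on to the wide tube's tip.

Emit:
drive_tool(steps=[{"jaw": 1,"tx": -1,"ty": -0.11,"tz": 0.03,"turn": 0.214},{"jaw": 1,"tx": -1,"ty": -0.11,"tz": 0.03,"turn": 0.214},{"jaw": 1,"tx": -1,"ty": -0.11,"tz": 0.03,"turn": 0.214},{"jaw": 1,"tx": -1,"ty": -0.11,"tz": 0.03,"turn": 0.214},{"jaw": 1,"tx": -1,"ty": -0.11,"tz": 0.03,"turn": 0.214},{"jaw": 1,"tx": -1,"ty": -0.11,"tz": 0.03,"turn": 0.214},{"jaw": 1,"tx": -1,"ty": -0.11,"tz": 0.03,"turn": 0.214},{"jaw": 1,"tx": -1,"ty": -0.11,"tz": 0.03,"turn": 0.214},{"jaw": 1,"tx": -1,"ty": -0.11,"tz": 0.03,"turn": 0.214}])

```text
t: 2.1
tool_pos: [0.4788, -0.0162, 0.2004]
orientation: [-2.365, -2.066, 0.0]
force: [-0.6, 1.7, -0.1]
opening: 0.093
```

```bash
python3 - <<'E'
from go import *
go([.492,-.045,.2],-7.9)
p,d=robot.read_camera("wrist"); c=robot.get_calibration("wrist")
cv2.imwrite("pics/w3.png",p); np.savez("pics/w3.npz",p=p,d=d,**{k:c[k] for k in c})
E
```

```text
t 2.1 at [ 0.4788 -0.0162  0.2004] yawY -7.7 zdown [-0.001  0.001 -1.   ] f [-0.6  1.7 -0.1] open 0.093 q6 -0.01
 tx -0.0891 ty 0.0566 tz 0.0012 turn 0.0010 mm [-27.  17.   0.]
```

View pics/w3.png

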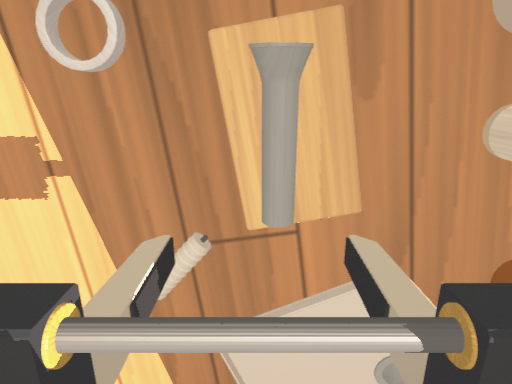

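The wrist view is clear: the wide tube's flange is at (281,45), its tip at (278,225), and the axis runs nearly along the image columns. I'll re-measure here.

```bash
python3 - <<'E'
from go import *
from meas import *
z=np.load("pics/w3.npz"); c={k:z[k] for k in ["fx","fy","cx","cy","eye","attitude"]}; d=z["d"]; W=cloud(c,d)
m=np.zeros(d.shape,bool); m[38:232,245:318]=1; m&=(d>0)&(W[...,2]>.028)&(W[...,2]<.09); P=W[m]
sp=P[P[:,1]<.05]; sp=sp[sp[:,1]>-.055]
a,b,e=cyl(sp,.017,np.array([.507,.05,.042]),np.array([.491,-.05,.035])); t=(b-a)/np.linalg.norm(b-a)
S=(P-a)@t; print(len(P),t.round(4),np.degrees(np.arcsin(-t[2])),e,"flange",(a+t*S.min()).round(4),"tip",(a+t*S.max()).round(4),S.max()-S.min(), "yawY",np.degrees(np.arctan2(t[0],-t[1])))
g=a+t*(S.max()-.022); print("grasp",g)
go([g[0],g[1],.0235],np.degrees(np.arctan2(t[0],-t[1])))
print("board",np.median(W[100:200,220:245].reshape(-1,3)[:,2]))
E
```

```text
7019 [-0.1332 -0.989  -0.0645] 3.6955498420207142 0.0005767967106766053 flange [0.5149 0.1013 0.0464] tip [ 0.4922 -0.0672  0.0354] 0.1703437022307245 yawY -7.669630675496241
grasp [ 0.49513706 -0.04543076  0.0368201 ]
t 2.15 at [ 0.4788 -0.016   0.2006] yawY -7.7 zdown [-0.     0.001 -1.   ] f [-0.7  0.9  0.5] open 0.0929 q6 -0.01
 tx -0.0901 ty 0.0674 tz 0.5901 turn -0.0001 mm [-27.  20. 177.]
board 0.016903630657959356
```

Emit:
drive_tool(steps=[{"jaw": 0.8,"tx": -0.09,"ty": 0.067,"tz": 0,"turn": 0},{"jaw": 0.8,"tx": -0.09,"ty": 0.067,"tz": 0.15,"turn": 0},{"jaw": 0.8,"tx": -0.09,"ty": 0.067,"tz": 0.3,"turn": 0},{"jaw": 0.8,"tx": -0.09,"ty": 0.067,"tz": 0.45,"turn": 0},{"jaw": 0.8,"tx": -0.09,"ty": 0.067,"tz": 0.55,"turn": 0},{"jaw": 0.8,"tx": -0.09,"ty": 0.067,"tz": 0.59,"turn": 0},{"jaw": 0.8,"tx": -0.09,"ty": 0.067,"tz": 0.59,"turn": 0},{"jaw": 0.8,"tx": -0.09,"ty": 0.067,"tz": 0.59,"turn": 0}])

```text
t: 2.95
tool_pos: [0.4965, -0.0468, 0.0254]
orientation: [2.365, 2.065, 0.002]
force: [0.8, -0.3, -0.3]
opening: 0.0746
```

```bash
python3 - <<'E'
from go import *
go([.4951,-.0454,.0235],-7.7)
E
```

```text
t 2.95 at [ 0.4965 -0.0468  0.0254] yawY -7.8 zdown [ 0.002 -0.    -1.   ] f [ 0.8 -0.3 -0.3] open 0.0746 q6 -0.06
 tx 0.0040 ty -0.0053 tz 0.0063 turn -0.0003 mm [ 1. -2.  2.]
```

Good. I'll close with light force so the tube can pivot between the pads.

Emit:
drive_tool(steps=[{"jaw": 0.3,"tx": 0,"ty": -0.005,"tz": 0.003,"turn": 0},{"jaw": 0.3,"tx": 0,"ty": -0.005,"tz": 0.003,"turn": 0},{"jaw": 0.2,"tx": 0,"ty": -0.005,"tz": 0.003,"turn": 0},{"jaw": 0.2,"tx": 0,"ty": -0.005,"tz": 0.003,"turn": 0},{"jaw": 0.2,"tx": 0,"ty": -0.005,"tz": 0.003,"turn": 0},{"jaw": 0.2,"tx": 0,"ty": -0.005,"tz": 0.003,"turn": 0}], force=6)

```text
t: 3.55
tool_pos: [0.4937, -0.0472, 0.0228]
orientation: [2.368, 2.064, -0.0]
force: [-0.1, -0.4, 1.2]
opening: 0.0337
```

Emit:
drive_tool(steps=[{"jaw": 0.2,"tx": 0.022,"ty": 0,"tz": -0.09,"turn": 0},{"jaw": 0.2,"tx": 0.047,"ty": 0,"tz": -0.16,"turn": 0},{"jaw": 0.2,"tx": 0.08,"ty": 0,"tz": -0.22,"turn": 0},{"jaw": 0.2,"tx": 0.118,"ty": 0,"tz": -0.272,"turn": 0},{"jaw": 0.2,"tx": 0.165,"ty": 0,"tz": -0.32,"turn": 0},{"jaw": 0.2,"tx": 0.216,"ty": 0,"tz": -0.36,"turn": 0},{"jaw": 0.2,"tx": 0.216,"ty": 0,"tz": -0.36,"turn": 0}], force=6)

```text
t: 4.25
tool_pos: [0.5038, 0.0187, 0.1327]
orientation: [2.365, 2.065, 0.004]
force: [-0.7, -1.5, 2.3]
opening: 0.0337
```

```bash
python3 - <<'E'
from go import *
go([.4951,-.0454,.0235],-7.7)
p,d=robot.read_camera("scene"); 
cv2.imwrite("pics/s1.png",cv2.resize(p[120:340,150:400],None,fx=3,fy=2.7))
E
```

```text
t 4.25 at [0.5038 0.0187 0.1327] yawY -7.7 zdown [ 0.003  0.    -1.   ] f [-0.7 -1.5  2.3] open 0.0337 q6 0.07
 tx -0.2159 ty -0.0011 tz 0.3639 turn -0.0002 mm [-65.  -0. 109.]
```

View pics/s1.png

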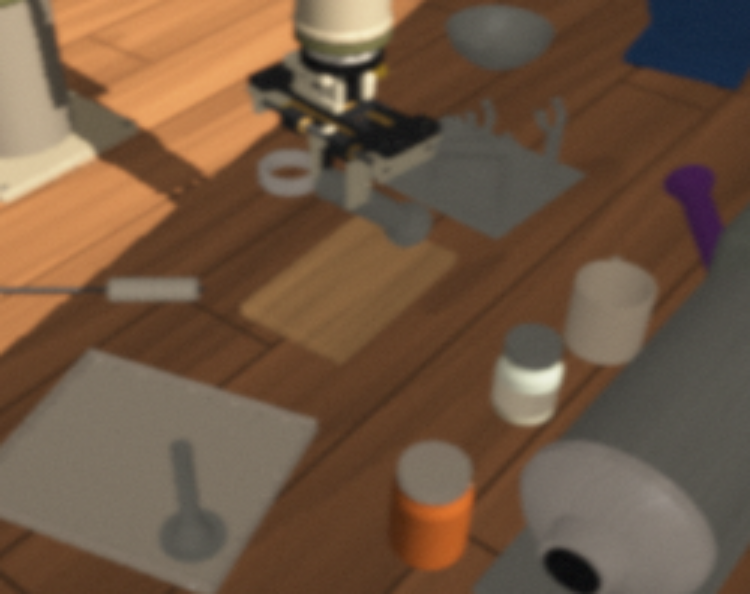

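Emit:
drive_tool(steps=[{"jaw": 0.2,"tx": 0.04,"ty": 0,"tz": -0.03,"turn": 0},{"jaw": 0.2,"tx": 0.08,"ty": 0,"tz": -0.05,"turn": 0},{"jaw": 0.2,"tx": 0.117,"ty": 0,"tz": -0.065,"turn": 0},{"jaw": 0.2,"tx": 0.16,"ty": 0,"tz": -0.078,"turn": 0},{"jaw": 0.2,"tx": 0.2,"ty": 0,"tz": -0.085,"turn": 0},{"jaw": 0.2,"tx": 0.245,"ty": 0,"tz": -0.088,"turn": 0},{"jaw": 0.2,"tx": 0.245,"ty": 0,"tz": -0.088,"turn": 0}], force=4)

```text
t: 5.0
tool_pos: [0.513, 0.0918, 0.1576]
orientation: [2.366, 2.067, 0.002]
force: [-0.1, 0.8, 2.6]
opening: 0.0343
```

```bash
cat > snap.py <<'E'
from go import *
import sys
def snap(cam,out,crop=None,f=1):
    p,d=robot.read_camera(cam); c=robot.get_calibration(cam); np.savez("pics/"+out+".npz",p=p,d=d,**c)
    if crop: p=p[crop[2]:crop[3],crop[0]:crop[1]]
    cv2.imwrite("pics/"+out+".png",cv2.resize(p,None,fx=f,fy=f,interpolation=cv2.INTER_CUBIC))
E
python3 - <<'E'
from snap import *
go([.4951,-.0454,.0235],-7.7)
snap("scene","s2",(220,340,120,260),4); snap("wrist","w4")
E
```

```text
t 5.0 at [0.513  0.0918 0.1576] yawY -7.7 zdown [ 0.001  0.001 -1.   ] f [-0.1  0.8  2.6] open 0.0343 q6 0.21
 tx -0.4615 ty 0.0020 tz 0.4466 turn -0.0001 mm [-138.    1.  134.]
```

View pics/s2.png

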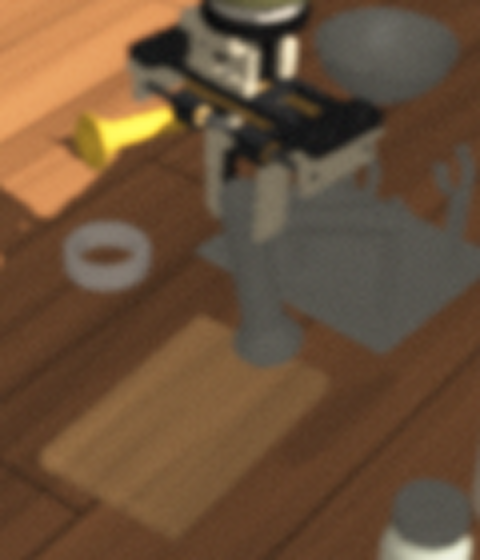

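View pics/w4.png

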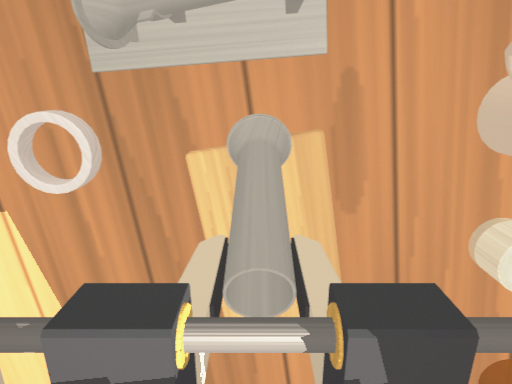

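The tube is nearly upright, with its flange on the board at (258,145) in the wrist view and its tip between the pads. I'll finish the arc, then tighten and lift.

Emit:
drive_tool(steps=[{"jaw": 0.2,"tx": 0.04,"ty": 0,"tz": 0.0,"turn": 0},{"jaw": 0.2,"tx": 0.08,"ty": 0,"tz": 0.003,"turn": 0},{"jaw": 0.2,"tx": 0.11,"ty": 0,"tz": 0.007,"turn": 0},{"jaw": 0.2,"tx": 0.13,"ty": 0,"tz": 0.008,"turn": 0},{"jaw": 0.2,"tx": 0.13,"ty": 0,"tz": 0.008,"turn": 0},{"jaw": 0.2,"tx": 0.13,"ty": 0,"tz": 0.008,"turn": 0}], force=4)

```text
t: 5.7
tool_pos: [0.5176, 0.1287, 0.1543]
orientation: [-2.367, -2.065, 0.001]
force: [-0.3, 1.1, 0.0]
opening: 0.034
```

```bash
python3 - <<'E'
from snap import *
go([.4951,-.0454,.0235],-7.7)
snap("scene","s3",(220,340,120,260),4); snap("wrist","w5")
E
```

```text
t 5.7 at [0.5176 0.1287 0.1543] yawY -7.8 zdown [-0.001 -0.    -1.   ] f [-0.3  1.1  0. ] open 0.034 q6 0.28
 tx -0.5851 ty 0.0046 tz 0.4361 turn -0.0005 mm [-176.    1.  131.]
```

View pics/s3.png

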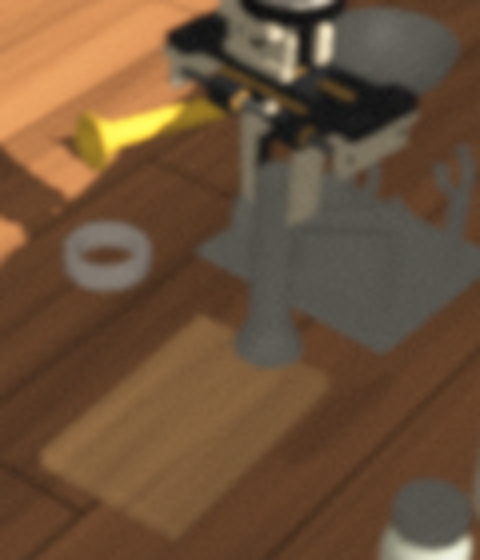

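View pics/w5.png

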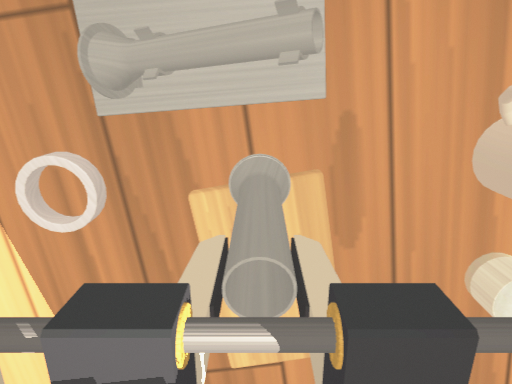

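```bash
cat > tilt.py <<'E'
from meas import *
def tilt(f,box,r,zlo,zhi,a0,b0):
    z=np.load(f"pics/{f}.npz"); c={k:z[k] for k in ["fx","fy","cx","cy","eye","attitude"]}; W=cloud(c,z["d"])
    m=np.zeros(W.shape[:2],bool); m[box[2]:box[3],box[0]:box[1]]=1; m&=(z["d"]>0)&(W[...,2]>zlo)&(W[...,2]<zhi)
    P=W[m]; a,b,e=cyl(P,r,np.array(a0,float),np.array(b0,float)); t=(b-a)/np.linalg.norm(b-a)
    print(f,len(P),"dir",t.round(3),"tilt",np.degrees(np.arccos(abs(t[2]))).round(1),"err",e,"a",a.round(4),"b",b.round(4)); return W,a,b
E
python3 - <<'E'
from tilt import *
W,a,b=tilt("w5",(236,285,190,255),.017,.06,.14,[.517,.12,.06],[.517,.125,.14])
t=(b-a)/(b-a)[2]
for z in (.018,.16): print((a+t*(z-a[2])).round(4))
F=W[158:178,232:288].reshape(-1,3); print(np.median(F,0),F[:,2].min(),F[:,2].max())
E
```

```text
w5 1302 dir [-0.002 -0.009  1.   ] tilt 0.5 err 0.0001843944410046972 a [0.5186 0.1267 0.0601] b [0.5184 0.126  0.14  ]
[0.5187 0.1271 0.018 ]
[0.5184 0.1258 0.16  ]
[0.52136511 0.1454024  0.03054093] -0.0015930670302839456 0.3207725626446241
```

```bash
python3 - <<'E'
from tilt import *
z=np.load("pics/w5.npz"); c={k:z[k] for k in ["fx","fy","cx","cy","eye","attitude"]}; W=cloud(c,z["d"])
T=W[255:316,222:298].reshape(-1,3); T=T[(T[:,2]<.25)&(np.hypot(T[:,0]-.5185,T[:,1]-.1257)<.025)]; print(np.percentile(T[:,2],[50,90,95,98,99.5]))
B=W[200:260,195:225].reshape(-1,3); print(np.percentile(B[:,2],[10,50]))
from go import *
go([.4786,-.3469,.22])
E
```

```text
[0.17668794 0.18856604 0.1890434  0.18942069 0.18992492]
[0.01763277 0.01902942]
t 5.8 at [0.5176 0.1284 0.1544] yawY -7.8 zdown [-0.001 -0.    -1.   ] f [-0.2 -0.  -1. ] open 0.0339 q6 0.28
 tx -1.5872 ty 0.0869 tz -0.2185 turn 0.0000 mm [-476.   26.  -66.]
```

Emit:
drive_tool(steps=[{"jaw": 0.2,"tx": 0,"ty": 0,"tz": 0,"turn": 0},{"jaw": 0.2,"tx": 0,"ty": 0,"tz": 0,"turn": 0},{"jaw": 0.2,"tx": 0,"ty": 0,"tz": -0.06,"turn": 0},{"jaw": 0.2,"tx": 0,"ty": 0,"tz": -0.13,"turn": 0},{"jaw": 0.2,"tx": 0,"ty": 0,"tz": -0.2,"turn": 0}], force=15)

```text
t: 6.3
tool_pos: [0.5174, 0.1282, 0.2148]
orientation: [-2.368, -2.064, 0.002]
force: [1.4, 0.1, -1.5]
opening: 0.0341
```

Emit:
drive_tool(steps=[{"jaw": 0.2,"tx": -0.08,"ty": 0.004,"tz": 0,"turn": 0},{"jaw": 0.2,"tx": -0.2,"ty": 0.01,"tz": 0,"turn": 0},{"jaw": 0.2,"tx": -0.34,"ty": 0.02,"tz": 0,"turn": 0},{"jaw": 0.2,"tx": -0.48,"ty": 0.03,"tz": 0,"turn": 0},{"jaw": 0.2,"tx": -0.62,"ty": 0.034,"tz": 0,"turn": 0},{"jaw": 0.2,"tx": -0.74,"ty": 0.04,"tz": 0,"turn": 0},{"jaw": 0.2,"tx": -0.8,"ty": 0.044,"tz": 0,"turn": 0},{"jaw": 0.2,"tx": -0.8,"ty": 0.044,"tz": 0,"turn": 0}], force=15)

```text
t: 7.1
tool_pos: [0.4976, -0.1136, 0.2145]
orientation: [2.372, 2.06, -0.002]
force: [0.3, 0.2, -1.9]
opening: 0.0337
```

```bash
python3 - <<'E'
from snap import *
go([.4786,-.344,.21])
snap("wrist","w6")
E
```

```text
t 7.1 at [ 0.4976 -0.1136  0.2145] yawY -8.0 zdown [-0.001 -0.001 -1.   ] f [ 0.3  0.2 -1.9] open 0.0337 q6 -0.18
 tx -0.7692 ty 0.0447 tz 0.0155 turn 0.0000 mm [-231.   13.    5.]
```

View pics/w6.png

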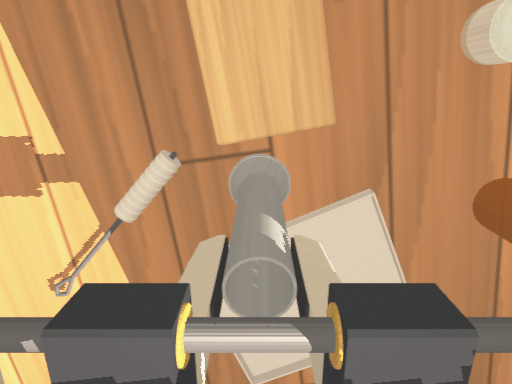

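The tube hangs upright in the grip, with its flange at (260,182) and the tray ahead. I'll move on over the tray.

Emit:
drive_tool(steps=[{"jaw": 0.2,"tx": -0.1,"ty": 0.006,"tz": 0,"turn": 0},{"jaw": 0.2,"tx": -0.22,"ty": 0.013,"tz": 0,"turn": 0},{"jaw": 0.2,"tx": -0.36,"ty": 0.02,"tz": 0,"turn": 0},{"jaw": 0.2,"tx": -0.5,"ty": 0.03,"tz": 0,"turn": 0},{"jaw": 0.2,"tx": -0.62,"ty": 0.036,"tz": 0,"turn": 0},{"jaw": 0.2,"tx": -0.72,"ty": 0.04,"tz": 0,"turn": 0},{"jaw": 0.2,"tx": -0.77,"ty": 0.045,"tz": 0,"turn": 0},{"jaw": 0.2,"tx": -0.77,"ty": 0.045,"tz": 0,"turn": 0},{"jaw": 0.2,"tx": -0.77,"ty": 0.045,"tz": 0,"turn": 0}], force=15)

```text
t: 8.05
tool_pos: [0.4806, -0.3404, 0.2145]
orientation: [-2.367, -2.065, -0.001]
force: [-0.3, -0.2, -2.1]
opening: 0.0335
```

```bash
python3 - <<'E'
from snap import *
go([.4786,-.344,.1400])
snap("wrist","w7"); snap("scene","s7",(100,300,100,360),3)
from tilt import *
W,a,b=tilt("w7",(236,285,190,255),.017,.12,.19,[.478,-.345,.12],[.478,-.345,.19])
E
```

```text
t 8.05 at [ 0.4806 -0.3404  0.2145] yawY -7.8 zdown [-0.     0.001 -1.   ] f [-0.3 -0.2 -2.1] open 0.0335 q6 -0.57
 tx -0.0132 ty -0.0049 tz 0.2482 turn 0.0000 mm [-4. -1. 74.]
w7 933 dir [-0.007 -0.034  0.999] tilt 2.0 err 0.00018496180575725663 a [ 0.4821 -0.3385  0.1202] b [ 0.4816 -0.3409  0.1902]
```

View pics/w7.png

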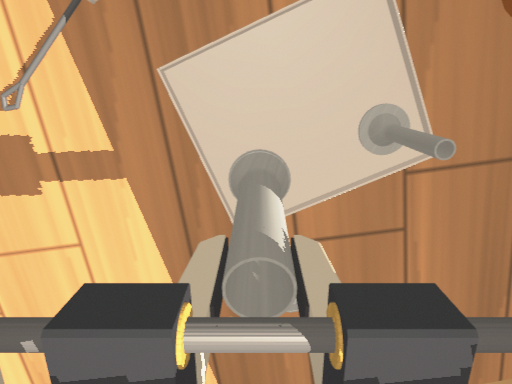

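View pics/s7.png

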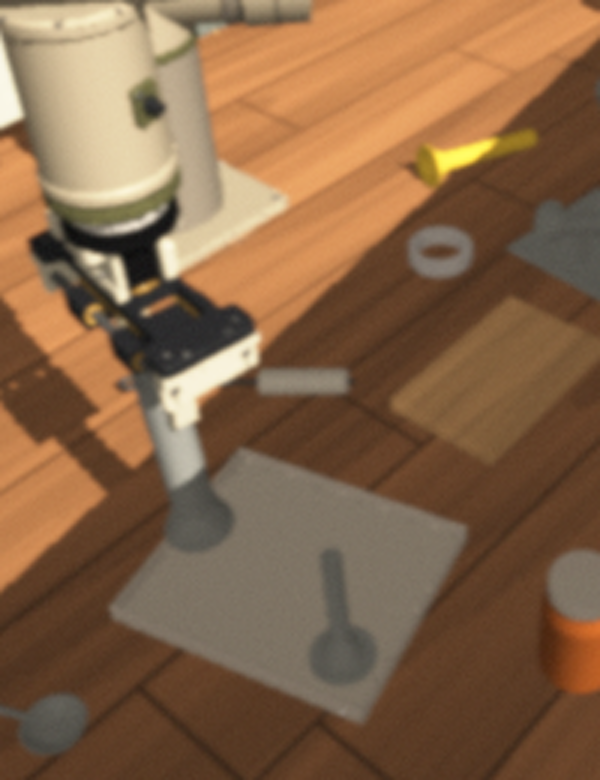

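It is over the tray with clear margins: flange at about tray-local (-58,-36) mm, tilt 2°. Now lowering.

Emit:
drive_tool(steps=[{"jaw": 0.2,"tx": 0,"ty": 0,"tz": 0.07,"turn": 0},{"jaw": 0.2,"tx": 0,"ty": 0,"tz": 0.14,"turn": 0},{"jaw": 0.2,"tx": 0,"ty": 0,"tz": 0.19,"turn": 0},{"jaw": 0.2,"tx": 0,"ty": 0,"tz": 0.22,"turn": 0},{"jaw": 0.2,"tx": 0,"ty": 0,"tz": 0.235,"turn": 0},{"jaw": 0.2,"tx": 0,"ty": 0,"tz": 0.242,"turn": 0},{"jaw": 0.2,"tx": 0,"ty": 0,"tz": 0.242,"turn": 0}], force=10)

```text
t: 8.85
tool_pos: [0.4805, -0.3419, 0.1427]
orientation: [2.367, 2.064, 0.0]
force: [0.8, -0.3, -2.3]
opening: 0.0337
```

Emit:
drive_tool(steps=[{"jaw": 0.2,"tx": 0,"ty": 0,"tz": 0.003,"turn": 0},{"jaw": 0.2,"tx": 0,"ty": 0,"tz": 0.006,"turn": 0},{"jaw": 0.2,"tx": 0,"ty": 0,"tz": 0.009,"turn": 0},{"jaw": 0.2,"tx": 0,"ty": 0,"tz": 0.012,"turn": 0},{"jaw": 0.2,"tx": 0,"ty": 0,"tz": 0.014,"turn": 0},{"jaw": 0.2,"tx": 0,"ty": 0,"tz": 0.014,"turn": 0}], force=4)

```text
t: 9.45
tool_pos: [0.481, -0.3422, 0.1394]
orientation: [2.366, 2.063, 0.001]
force: [0.7, 0.9, 4.7]
opening: 0.034
```

```bash
python3 - <<'E'
from snap import *
go([.4786,-.344,.1400])
snap("wrist","w8")
from tilt import *
W,a,b=tilt("w8",(236,285,190,255),.017,.05,.12,[.482,-.34,.05],[.482,-.34,.12])
T=W[250:318,222:298].reshape(-1,3); T=T[(T[:,2]<.25)&(np.hypot(*(T[:,:2]-b[:2]).T)<.025)]; print(np.percentile(T[:,2],[50,90,95,98,99.5]))
E
```

```text
t 9.45 at [ 0.481  -0.3422  0.1394] yawY -7.8 zdown [ 0.002 -0.001 -1.   ] f [0.7 0.9 4.7] open 0.034 q6 -0.57
 tx -0.0070 ty -0.0069 tz -0.0020 turn 0.0000 mm [-2. -2. -1.]
w8 1069 dir [-0.004 -0.033  0.999] tilt 1.9 err 0.0001769868974656679 a [ 0.482  -0.3407  0.05  ] b [ 0.4818 -0.343   0.1199]
[0.16319655 0.17394743 0.17450037 0.17494192 0.17553948]
```

Contact is made (Fz up 4.7 N). I'll nudge off the 2° tilt, then open gently.

Emit:
drive_tool(steps=[{"jaw": 0.2,"tx": 0.01,"ty": 0,"tz": 0,"turn": 0},{"jaw": 0.2,"tx": 0.016,"ty": 0,"tz": 0,"turn": 0},{"jaw": 0.2,"tx": 0.016,"ty": 0,"tz": 0,"turn": 0},{"jaw": 0.4,"tx": 0.016,"ty": 0,"tz": 0,"turn": 0},{"jaw": 0.45,"tx": 0.016,"ty": 0,"tz": 0,"turn": 0},{"jaw": 0.6,"tx": 0.016,"ty": 0,"tz": 0,"turn": 0},{"jaw": 0.6,"tx": 0.016,"ty": 0,"tz": 0,"turn": 0}], force=3)

```text
t: 10.2
tool_pos: [0.4806, -0.3368, 0.1376]
orientation: [-2.367, -2.064, 0.0]
force: [0.3, -0.2, -0.2]
opening: 0.0531
```

```bash
python3 - <<'E'
from snap import *
go([.4786,-.344,.1400])
snap("wrist","w9")
from tilt import *
W,a,b=tilt("w9",(236,285,190,255),.017,.05,.12,[.482,-.34,.05],[.482,-.34,.12])
E
```

```text
t 10.2 at [ 0.4806 -0.3368  0.1376] yawY -7.8 zdown [-0.001  0.    -1.   ] f [ 0.3 -0.2 -0.2] open 0.0531 q6 -0.56
 tx -0.0246 ty -0.0034 tz -0.0081 turn 0.0000 mm [-7. -1. -2.]
w9 1160 dir [-0.001  0.002  1.   ] tilt 0.1 err 0.00017689142927404539 a [ 0.4822 -0.3391  0.05  ] b [ 0.4822 -0.339   0.12  ]
```

View pics/w9.png

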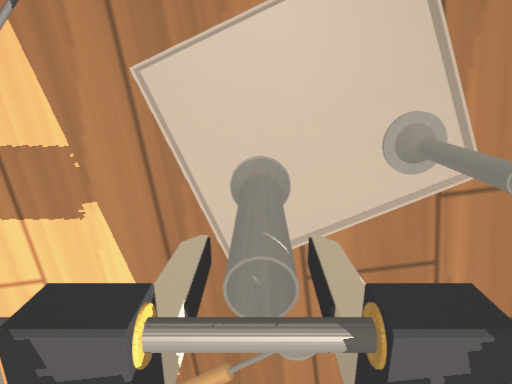

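The wide tube stands free, tilt 0.1°. I'll rise clear and head for the rack.

Emit:
drive_tool(steps=[{"jaw": 0.6,"tx": 0,"ty": 0,"tz": -0.08,"turn": 0},{"jaw": 0.6,"tx": 0,"ty": 0,"tz": -0.2,"turn": 0},{"jaw": 0.6,"tx": 0,"ty": 0,"tz": -0.32,"turn": 0},{"jaw": 0.6,"tx": 0,"ty": 0,"tz": -0.4,"turn": 0},{"jaw": 0.6,"tx": 0,"ty": 0,"tz": -0.4,"turn": 0},{"jaw": 0.6,"tx": 0.9,"ty": -0.09,"tz": -0.4,"turn": -0.27},{"jaw": 0.6,"tx": 0.9,"ty": -0.09,"tz": -0.4,"turn": -0.27},{"jaw": 0.6,"tx": 0.9,"ty": -0.09,"tz": -0.4,"turn": -0.27},{"jaw": 0.6,"tx": 0.9,"ty": -0.09,"tz": -0.4,"turn": -0.27},{"jaw": 0.6,"tx": 0.9,"ty": -0.09,"tz": -0.4,"turn": -0.27},{"jaw": 0.6,"tx": 0.9,"ty": -0.09,"tz": -0.4,"turn": -0.27},{"jaw": 0.6,"tx": 0.9,"ty": -0.09,"tz": -0.4,"turn": -0.27}])

```text
t: 11.45
tool_pos: [0.4905, -0.0628, 0.2568]
orientation: [-1.298, -2.859, -0.001]
force: [0.9, -0.6, -0.6]
opening: 0.0556
```

```bash
python3 - <<'E'
from go import *
go([.50,.243,.22],87.6)
E
```

```text
t 11.45 at [ 0.4905 -0.0628  0.2568] yawY 41.1 zdown [-0.001  0.001 -1.   ] f [ 0.9 -0.6 -0.6] open 0.0556 q6 -0.95
 tx 0.7465 ty 0.6947 tz 0.1236 turn -0.2581 mm [224. 208.  37.]
```

Emit:
drive_tool(steps=[{"jaw": 0.7,"tx": 0.74,"ty": 0.69,"tz": 0.06,"turn": -0.258},{"jaw": 0.7,"tx": 0.74,"ty": 0.69,"tz": 0.06,"turn": -0.258},{"jaw": 0.7,"tx": 0.74,"ty": 0.69,"tz": 0.06,"turn": -0.258},{"jaw": 0.7,"tx": 0.74,"ty": 0.69,"tz": 0.06,"turn": -0.258},{"jaw": 0.7,"tx": 0.74,"ty": 0.69,"tz": 0.06,"turn": -0.258},{"jaw": 0.7,"tx": 0.74,"ty": 0.69,"tz": 0.06,"turn": -0.258},{"jaw": 0.7,"tx": 0.74,"ty": 0.69,"tz": 0.06,"turn": -0.258},{"jaw": 0.7,"tx": 0.74,"ty": 0.69,"tz": 0.06,"turn": -0.258},{"jaw": 0.7,"tx": 0.74,"ty": 0.69,"tz": 0.06,"turn": -0.258}])

```text
t: 12.35
tool_pos: [0.5029, 0.236, 0.2392]
orientation: [-0.08, -3.14, 0.002]
force: [-0.3, -2.1, 0.1]
opening: 0.0647
```

```bash
python3 - <<'E'
from snap import *
go([.50,.243,.22],87.6)
snap("wrist","w10")
E
```

```text
t 12.35 at [0.5029 0.236  0.2392] yawY 87.1 zdown [-0.001 -0.001 -1.   ] f [-0.3 -2.1  0.1] open 0.0647 q6 -1.17
 tx 0.0109 ty 0.0230 tz 0.0641 turn -0.0030 mm [ 3.  7. 19.]
```

View pics/w10.png

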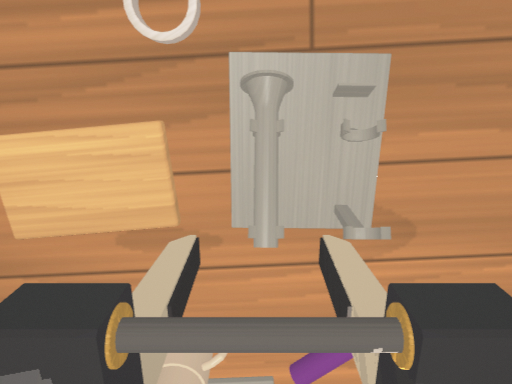

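In the wrist view the narrow tube's flange is at (267,82), the low clip at (266,126) and the high clip at (266,232). The spout is free between the clips, so I'll fit that stretch.

```bash
python3 - <<'E'
from go import *
from tilt import *
W,a,b=tilt("w10",(250,284,142,218),.012,.05,.14,[.46,.243,.07],[.53,.240,.11])
t=(b-a)/np.linalg.norm(b-a); print("elev",np.degrees(np.arcsin(t[2])),"az",np.degrees(np.arctan2(t[1],t[0])))
# tip and flange
A=W[70:255,236:298].reshape(-1,3); q=A-a; s=q@t; r=np.linalg.norm(q-np.outer(s,t),axis=1)
k=(r<.0135)&(r>.0085); print("s range spout",np.percentile(s[k],[.5,99.8])); 
tip=np.percentile(s[k],99.8); fl=s[(r<.030)&(A[:,2]>.02)].min(); print("flange s",fl,"len",tip-fl)
for L in (50,102.5,112,155): print(L,(a+t*(tip-.17+L/1e3)).round(4))
E
```

```text
w10 1837 dir [ 0.896 -0.07   0.438] tilt 64.0 err 0.0038961593296317743 a [0.4568 0.2461 0.0767] b [0.5287 0.2405 0.1119]
elev 25.97288797295965 az -4.44308597569943
s range spout [-0.05576199  0.11339224]
flange s -0.05694956009773586 len 0.17034180063268922
50 [0.4508 0.2466 0.0738]
102.5 [0.4979 0.2429 0.0968]
112 [0.5064 0.2422 0.101 ]
155 [0.5449 0.2392 0.1198]
```

```bash
python3 - <<'E'
from tilt import *
z=np.load("pics/w10.npz"); c={k:z[k] for k in ["fx","fy","cx","cy","eye","attitude"]}; W=cloud(c,z["d"])
for v in (150,180,210): print(v,[(u,*(W[v,u]*1e3).round(0)) for u in range(246,290,3)])
# ridge: pts near top, per row max
rows=[]
for v in range(145,220,3):
    seg=W[v,248:288]; k=seg[:,2]>.05; s=seg[k]; n=s[s[:,2]>s[:,2].max()-.006]; rows.append([*s[:, :2].mean(0), np.percentile(s[:,2],95), s[:,1].max()-s[:,1].min(), n[:,1].mean()])
rows=np.array(rows); print(rows[::6].round(4)); 
print(np.polyfit(rows[:,0],rows[:,2],1),np.polyfit(rows[:,0],rows[:,4],1))
E
```

```text
150 [(246, np.float64(489.0), np.float64(220.0), np.float64(5.0)), (249, np.float64(490.0), np.float64(224.0), np.float64(3.0)), (252, np.float64(490.0), np.float64(227.0), np.float64(5.0)), (255, np.float64(479.0), np.float64(232.0), np.float64(68.0)), (258, np.float64(478.0), np.float64(236.0), np.float64(73.0)), (261, np.float64(478.0), np.float64(239.0), np.float64(76.0)), (264, np.float64(478.0), np.float64(242.0), np.float64(78.0)), (267, np.float64(478.0), np.float64(244.0), np.float64(79.0)), (270, np.float64(478.0), np.float64(247.0), np.float64(75.0)), (273, np.float64(479.0), np.float64(250.0), np.float64(75.0)), (276, np.float64(479.0), np.float64(253.0), np.float64(73.0)), (279, np.float64(491.0), np.float64(260.0), np.float64(5.0)), (282, np.float64(492.0), np.float64(263.0), np.float64(5.0)), (285, np.float64(492.0), np.float64(267.0), np.float64(5.0)), (288, np.float64(492.0), np.float64(271.0), np.float64(4.0))]
180 [(246, np.float64(527.0), np.float64(218.0), np.float64(4.0)), (249, np.float64(526.0), np.float64(222.0), np.float64(6.0)), (252, np.float64(527.0), np.
[... 1277 characters left out ...]
p.float64(102.0)), (270, np.float64(532.0), np.float64(244.0), np.float64(101.0)), (273, np.float64(532.0), np.float64(247.0), np.float64(101.0)), (276, np.float64(533.0), np.float64(250.0), np.float64(98.0)), (279, np.float64(568.0), np.float64(257.0), np.float64(5.0)), (282, np.float64(567.0), np.float64(261.0), np.float64(6.0)), (285, np.float64(568.0), np.float64(265.0), np.float64(5.0)), (288, np.float64(568.0), np.float64(268.0), np.float64(5.0))]
[[0.4737 0.2442 0.0761 0.0233 0.2437]
 [0.4901 0.2433 0.0841 0.0231 0.2433]
 [0.5063 0.2424 0.0917 0.0228 0.2424]
 [0.5224 0.2411 0.0987 0.0238 0.2406]
 [0.538  0.2402 0.1062 0.0235 0.2397]]
[ 0.48815072 -0.15564349] [-0.06305649  0.27389903]
```

```bash
python3 - <<'E'
from go import *
from tilt import *
W,a,b=tilt("w10",(250,284,142,218),.012,.05,.14,[.47,.244,.060],[.53,.2405,.089])
t=(b-a)/np.linalg.norm(b-a); print("elev",np.degrees(np.arcsin(t[2])),"az",np.degrees(np.arctan2(t[1],t[0])))
A=W[70:255,236:298].reshape(-1,3); q=A-a; s=q@t; r=np.linalg.norm(q-np.outer(s,t),axis=1)
k=(r<.0135)&(r>.0105); tip=np.percentile(s[k],99.8); fl=s[(r<.030)&(r>.024)&(A[:,2]>.02)].min(); print("len",tip-fl)
for L in (0,50,102.5,110,155): print(L,(a+t*(tip-.17+L/1e3)).round(4))
yaw=np.degrees(np.arctan2(t[1],t[0]))+90
g=a+t*(tip-.17+.108); go([g[0],g[1],g[2]-.019+.001],yaw)
E
```

```text
w10 1837 dir [ 0.899 -0.054  0.434] tilt 64.3 err 0.0005778357536867581 a [0.4699 0.2445 0.0602] b [0.53   0.2409 0.0892]
elev 25.748516635118893 az -3.462602825371928
len 0.17011518621725596
0 [0.4148 0.2478 0.0336]
50 [0.4597 0.2451 0.0553]
102.5 [0.5069 0.2423 0.0781]
110 [0.5137 0.2418 0.0814]
155 [0.5541 0.2394 0.1009]
t 12.4 at [0.503  0.2357 0.2396] yawY 87.0 zdown [-0.    -0.001 -1.   ] f [-0.1 -0.1 -0.1] open 0.0652 q6 -1.17
 tx -0.0286 ty 0.0227 tz 0.5903 turn 0.0028 mm [ -9.   7. 177.]
```

Emit:
drive_tool(steps=[{"jaw": 0.7,"tx": -0.028,"ty": 0.023,"tz": 0.1,"turn": 0.003},{"jaw": 0.7,"tx": -0.028,"ty": 0.023,"tz": 0.25,"turn": 0.003},{"jaw": 0.7,"tx": -0.028,"ty": 0.023,"tz": 0.4,"turn": 0.003},{"jaw": 0.7,"tx": -0.028,"ty": 0.023,"tz": 0.5,"turn": 0.003},{"jaw": 0.7,"tx": -0.028,"ty": 0.023,"tz": 0.56,"turn": 0.003},{"jaw": 0.7,"tx": -0.028,"ty": 0.023,"tz": 0.59,"turn": 0.003},{"jaw": 0.7,"tx": -0.028,"ty": 0.023,"tz": 0.59,"turn": 0.003},{"jaw": 0.7,"tx": -0.028,"ty": 0.023,"tz": 0.59,"turn": 0.003}])

```text
t: 13.2
tool_pos: [0.5125, 0.2436, 0.0643]
orientation: [0.093, 3.138, 0.001]
force: [-0.3, -0.7, 0.8]
opening: 0.0653
```

```bash
python3 - <<'E'
from go import *
go([.5119,.242,.0626],86.7)
E
```

```text
t 13.2 at [0.5125 0.2436 0.0643] yawY 86.6 zdown [ 0.002  0.001 -1.   ] f [-0.3 -0.7  0.8] open 0.0653 q6 -1.16
 tx 0.0017 ty -0.0053 tz 0.0057 turn -0.0006 mm [ 1. -2.  2.]
```

Emit:
drive_tool(steps=[{"jaw": 0.1,"tx": 0,"ty": -0.005,"tz": 0.003,"turn": 0},{"jaw": 0.1,"tx": 0,"ty": -0.005,"tz": 0.003,"turn": 0},{"jaw": 0.1,"tx": 0,"ty": -0.005,"tz": 0.003,"turn": 0},{"jaw": 0.1,"tx": 0,"ty": -0.005,"tz": 0.003,"turn": 0},{"jaw": 0.1,"tx": 0,"ty": -0.005,"tz": 0.003,"turn": 0},{"jaw": 0.1,"tx": 0,"ty": -0.005,"tz": 0.003,"turn": 0},{"jaw": 0.1,"tx": 0,"ty": -0.005,"tz": 0.003,"turn": 0}], force=50)

```text
t: 13.9
tool_pos: [0.5114, 0.2424, 0.0621]
orientation: [0.091, 3.14, -0.0]
force: [-0.1, -1.9, 2.2]
opening: 0.0231
```

Emit:
drive_tool(steps=[{"jaw": 0.1,"tx": 0.004,"ty": 0,"tz": -0.009,"turn": 0},{"jaw": 0.1,"tx": 0.008,"ty": 0,"tz": -0.018,"turn": 0},{"jaw": 0.1,"tx": 0.012,"ty": 0,"tz": -0.027,"turn": 0},{"jaw": 0.1,"tx": 0.017,"ty": 0,"tz": -0.036,"turn": 0},{"jaw": 0.1,"tx": 0.021,"ty": 0,"tz": -0.045,"turn": 0},{"jaw": 0.1,"tx": 0.025,"ty": 0,"tz": -0.054,"turn": 0},{"jaw": 0.1,"tx": 0.033,"ty": 0,"tz": -0.07,"turn": 0},{"jaw": 0.1,"tx": 0.042,"ty": 0,"tz": -0.09,"turn": 0},{"jaw": 0.1,"tx": 0.042,"ty": 0,"tz": -0.09,"turn": 0}], force=50)

```text
t: 14.8
tool_pos: [0.4991, 0.2437, 0.0904]
orientation: [0.091, 3.139, 0.001]
force: [-0.1, 0.4, -0.9]
opening: 0.0229
```

```bash
python3 - <<'E'
from snap import *
go([.5119,.242,.0626],86.7)
snap("wrist","w11"); snap("scene","s11",(220,370,100,220),4)
E
```

```text
t 14.8 at [0.4991 0.2437 0.0904] yawY 86.7 zdown [ 0.002  0.001 -1.   ] f [-0.1  0.4 -0.9] open 0.0229 q6 -1.15
 tx -0.0427 ty -0.0031 tz 0.0928 turn -0.0001 mm [-13.  -1.  28.]
```

View pics/w11.png

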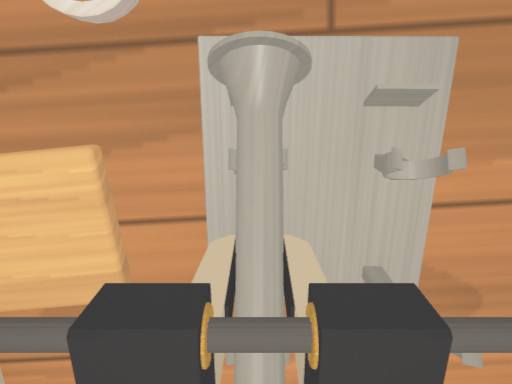

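View pics/s11.png

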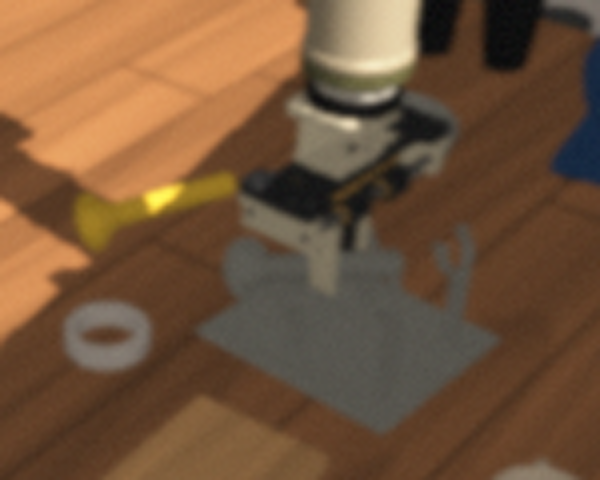

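The narrow tube is free of both clips: it moved 28 mm and only its weight shows in the force. I'll lift it and check the board and jar positions for the uprighting spot.

Emit:
drive_tool(steps=[{"jaw": 0.1,"tx": 0,"ty": 0,"tz": -0.07,"turn": 0},{"jaw": 0.1,"tx": 0,"ty": 0,"tz": -0.16,"turn": 0},{"jaw": 0.1,"tx": 0,"ty": 0,"tz": -0.22,"turn": 0},{"jaw": 0.1,"tx": 0,"ty": 0,"tz": -0.22,"turn": 0}], force=40)

```text
t: 15.3
tool_pos: [0.5006, 0.244, 0.1581]
orientation: [0.091, 3.135, 0.003]
force: [0.6, 0.9, -1.0]
opening: 0.0233
```

```bash
python3 - <<'E'
from go import *
c=robot.get_calibration("top"); z=np.load("pics/top0.npz"); p=z["p"]
from meas import cloud
W=cloud(c,z["d"])
m=np.zeros(W.shape[:2],np.uint8); m[165:220,212:292]=((W[...,2]>.010)&(W[...,2]<.09))[165:220,212:292]
cs,_=cv2.findContours(m,cv2.RETR_EXTERNAL,cv2.CHAIN_APPROX_NONE); k=max(cs,key=cv2.contourArea)
r=cv2.minAreaRect(np.array([onz(c,*q[0],.018)[:2] for q in k],np.float32)); print(r,cv2.boxPoints(r).round(3).tolist())
for n,(u,v,h) in dict(spice=(259,120,.095),mug=(221,118,.085),salt=(315,107,.11)).items(): print(n,onz(c,u,v,h).round(3))
go([.5,.03,.15],-7)
E
```

```text
((0.5131521821022034, 0.023860879242420197), (0.13086941838264465, 0.20925621688365936), 2.1689155101776123) [[0.4440000057220459, 0.12600000202655792], [0.4519999921321869, -0.08299999684095383], [0.5820000171661377, -0.07800000160932541], [0.574999988079071, 0.13099999725818634]]
spice [ 0.737 -0.012  0.095]
mug [0.754 0.115 0.085]
salt [ 0.769 -0.199  0.11 ]
t 15.3 at [0.5006 0.244  0.1581] yawY 86.7 zdown [ 0.005  0.002 -1.   ] f [ 0.6  0.9 -1. ] open 0.0233 q6 -1.15
 tx -0.0392 ty -0.7122 tz 0.0258 turn -0.4796 mm [ -12. -214.    8.]
```

Emit:
drive_tool(steps=[{"jaw": 0.1,"tx": -0.04,"ty": -0.07,"tz": 0,"turn": 0},{"jaw": 0.1,"tx": -0.1,"ty": -0.18,"tz": 0,"turn": 0},{"jaw": 0.1,"tx": -0.17,"ty": -0.3,"tz": 0,"turn": 0},{"jaw": 0.1,"tx": -0.25,"ty": -0.42,"tz": 0,"turn": 0},{"jaw": 0.1,"tx": -0.31,"ty": -0.54,"tz": 0,"turn": 0},{"jaw": 0.1,"tx": -0.36,"ty": -0.62,"tz": 0,"turn": 0},{"jaw": 0.1,"tx": -0.385,"ty": -0.66,"tz": 0,"turn": 0},{"jaw": 0.1,"tx": -0.385,"ty": -0.66,"tz": 0.06,"turn": 0},{"jaw": 0.1,"tx": -0.385,"ty": -0.66,"tz": 0.14,"turn": 0},{"jaw": 0.1,"tx": -0.385,"ty": -0.66,"tz": 0.2,"turn": 0},{"jaw": 0.1,"tx": -0.385,"ty": -0.66,"tz": 0.23,"turn": 0},{"jaw": 0.1,"tx": -0.385,"ty": -0.66,"tz": 0.23,"turn": 0}], force=40)

```text
t: 16.5
tool_pos: [0.6007, 0.0395, 0.0836]
orientation: [-0.09, -3.136, -0.0]
force: [-0.6, -0.7, -2.2]
opening: 0.0232
```

```bash
python3 - <<'E'
from snap import *
go([.605,.04,.07],86.7)
snap("wrist","w12")
from tilt import *
z=np.load("pics/w12.npz"); c={k:z[k] for k in ["fx","fy","cx","cy","eye","attitude"]}; W=cloud(c,z["d"])
for v in range(30,230,15): print(v,(W[v,255:264].mean(0)*1e3).round(0))
E
```

```text
t 16.5 at [0.6007 0.0395 0.0836] yawY 86.7 zdown [-0.004  0.    -1.   ] f [-0.6 -0.7 -2.2] open 0.0232 q6 -1.53
 tx -0.0143 ty 0.0024 tz 0.0453 turn 0.0000 mm [-4.  1. 14.]
30 [484.  46.  19.]
45 [499.  45.  77.]
60 [506.  45.  77.]
75 [513.  45.  77.]
90 [520.  44.  78.]
105 [527.  44.  80.]
120 [534.  43.  83.]
135 [540.  43.  86.]
150 [547.  43.  89.]
165 [554.  42.  93.]
180 [561.  42.  96.]
195 [567.  41.  99.]
210 [573.  41. 102.]
225 [580.  41. 105.]
```

View pics/w12.png

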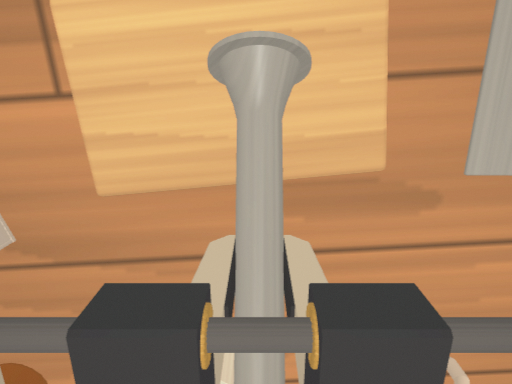

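The tube is still at about 25°, with its flange above the board at (260,50). I'll lower the rim onto the board and pivot it up with a light grip.

Emit:
drive_tool(steps=[{"jaw": 0.1,"tx": 0,"ty": 0,"tz": 0.02,"turn": 0},{"jaw": 0.1,"tx": 0,"ty": 0,"tz": 0.04,"turn": 0},{"jaw": 0.1,"tx": 0.01,"ty": 0,"tz": 0.035,"turn": 0},{"jaw": 0.1,"tx": 0.04,"ty": 0,"tz": 0.01,"turn": 0},{"jaw": 0.1,"tx": 0.07,"ty": 0,"tz": -0.018,"turn": 0},{"jaw": 0.1,"tx": 0.1,"ty": 0,"tz": -0.037,"turn": 0},{"jaw": 0.1,"tx": 0.13,"ty": 0,"tz": -0.051,"turn": 0},{"jaw": 0.1,"tx": 0.157,"ty": 0,"tz": -0.062,"turn": 0},{"jaw": 0.1,"tx": 0.157,"ty": 0,"tz": -0.062,"turn": 0}], force=8)

```text
t: 17.45
tool_pos: [0.5547, 0.0417, 0.1051]
orientation: [0.091, 3.14, 0.0]
force: [-0.2, -0.0, -1.1]
opening: 0.0234
```

```bash
python3 - <<'E'
from snap import *
go([.605,.04,.07],86.7)
snap("wrist","w13"); snap("scene","s13",(220,370,100,240),4)
E
```

```text
t 17.45 at [0.5547 0.0417 0.1051] yawY 86.7 zdown [ 0.  0. -1.] f [-0.2 -0.  -1.1] open 0.0234 q6 -1.53
 tx -0.1677 ty 0.0039 tz 0.1169 turn -0.0001 mm [-50.   1.  35.]
```

View pics/w13.png

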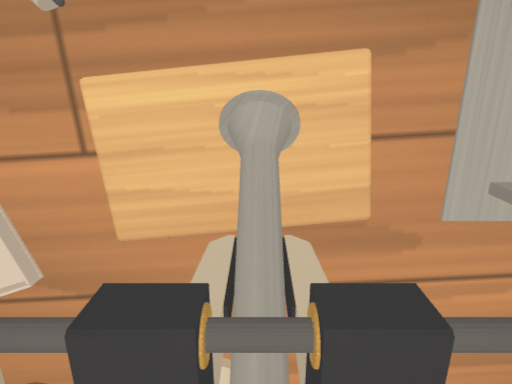

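View pics/s13.png

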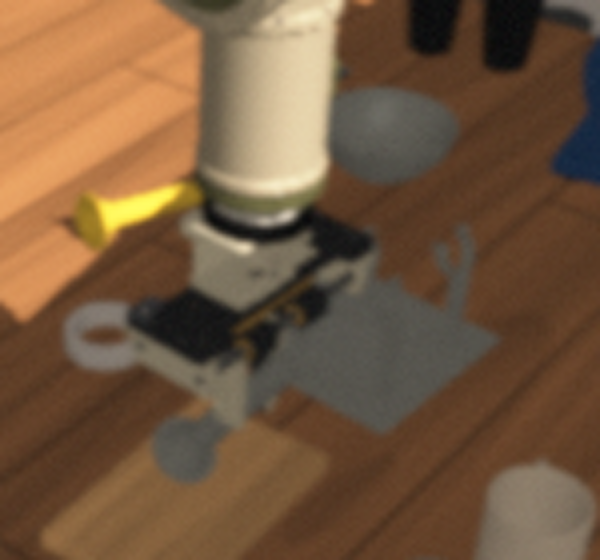

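It is pivoting well, at around 50° now. Continuing to vertical.

Emit:
drive_tool(steps=[{"jaw": 0.1,"tx": 0.03,"ty": 0,"tz": -0.01,"turn": 0},{"jaw": 0.1,"tx": 0.06,"ty": 0,"tz": -0.017,"turn": 0},{"jaw": 0.1,"tx": 0.093,"ty": 0,"tz": -0.021,"turn": 0},{"jaw": 0.1,"tx": 0.125,"ty": 0,"tz": -0.021,"turn": 0},{"jaw": 0.1,"tx": 0.15,"ty": 0,"tz": -0.02,"turn": 0},{"jaw": 0.1,"tx": 0.175,"ty": 0,"tz": -0.018,"turn": 0},{"jaw": 0.1,"tx": 0.175,"ty": 0,"tz": -0.018,"turn": 0}], force=5)

```text
t: 18.25
tool_pos: [0.5022, 0.0448, 0.1101]
orientation: [-0.091, -3.14, -0.0]
force: [-1.4, 0.3, 2.4]
opening: 0.0238
```

```bash
python3 - <<'E'
from snap import *
go([.605,.04,.07],86.7)
snap("wrist","w14"); 
from tilt import *
W,a,b=tilt("w14",(238,282,195,250),.012,.06,.13,[.51,.043,.05],[.515,.042,.11])
E
```

```text
t 18.25 at [0.5022 0.0448 0.1101] yawY 86.7 zdown [-0.  0. -1.] f [-1.4  0.3  2.4] open 0.0238 q6 -1.53
 tx -0.3431 ty 0.0039 tz 0.1336 turn -0.0001 mm [-103.    1.   40.]
w14 2078 dir [-0.34   0.021  0.94 ] tilt 19.9 err 0.003873155818862365 a [0.5078 0.0445 0.0492] b [0.4899 0.0457 0.0986]
```

View pics/w14.png

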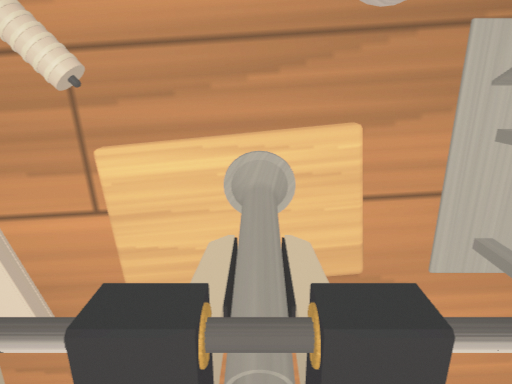

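```bash
cat > col.py <<'E'
from tilt import *
def ridge(f,rows,r,u0=255,u1=264):
    z=np.load(f"pics/{f}.npz"); c={k:z[k] for k in ["fx","fy","cx","cy","eye","attitude"]}; W=cloud(c,z["d"])
    S=np.array([np.median(W[v,u0:u1],0) for v in rows]); k=np.polyfit(S[:,2],S[:,:2],1)
    print(S[::3].round(4)); print("lean deg x,y",np.degrees(np.arctan(k[0]))); return W
E
python3 - <<'E'
from col import *
W=ridge("w14",range(205,275,4),.012)
print(W[160:180:4,259].round(4), W[375:384:3,225:300:25].round(3))
E
```

```text
[[0.4878 0.0461 0.0808]
 [0.4898 0.0454 0.0958]
 [0.4917 0.0453 0.109 ]
 [0.4932 0.0452 0.1206]
 [0.4948 0.0451 0.1308]
 [0.4961 0.045  0.1397]]
lean deg x,y [ 8.07826976 -0.58407667]
[[0.4702 0.0464 0.0298]
 [0.4723 0.0463 0.034 ]
 [0.4748 0.0462 0.0362]
 [0.4768 0.0461 0.0404]
 [0.4787 0.0459 0.0445]] [[[0.511 0.033 0.187]
  [0.523 0.04  0.175]
  [0.506 0.05  0.192]]

 [[0.511 0.033 0.187]
  [0.523 0.04  0.177]
  [0.522 0.05  0.178]]

 [[0.511 0.033 0.189]
  [0.523 0.04  0.177]
  [0.523 0.049 0.178]]]
```

Emit:
drive_tool(steps=[{"jaw": 0.1,"tx": 0.015,"ty": 0,"tz": 0.001,"turn": 0},{"jaw": 0.1,"tx": 0.03,"ty": 0,"tz": 0.003,"turn": 0},{"jaw": 0.1,"tx": 0.045,"ty": 0,"tz": 0.007,"turn": 0},{"jaw": 0.1,"tx": 0.052,"ty": 0,"tz": 0.01,"turn": 0},{"jaw": 0.1,"tx": 0.052,"ty": 0,"tz": 0.01,"turn": 0}], force=5)

```text
t: 18.8
tool_pos: [0.4873, 0.0457, 0.1071]
orientation: [-0.091, -3.14, -0.0]
force: [-1.4, 0.6, 4.3]
opening: 0.0237
```

```bash
python3 - <<'E'
from snap import *
go([.605,.04,.07],86.7)
snap("wrist","w15"); 
from col import *
ridge("w15",range(215,275,4),.012)
E
```

```text
t 18.8 at [0.4873 0.0457 0.1071] yawY 86.7 zdown [-0.  0. -1.] f [-1.4  0.6  4.3] open 0.0237 q6 -1.52
 tx -0.3929 ty 0.0039 tz 0.1236 turn -0.0001 mm [-118.    1.   37.]
[[0.48   0.0459 0.0754]
 [0.4805 0.0459 0.0935]
 [0.4809 0.0459 0.109 ]
 [0.4812 0.0459 0.1222]
 [0.4815 0.0458 0.1338]]
lean deg x,y [1.32209931e+00 3.70834330e-04]
```

The lean is only 1.3° with the flange on the board. I'll release, regrip 35 mm higher and carry.

Emit:
drive_tool(steps=[{"jaw": 0.35,"tx": 0,"ty": 0,"tz": 0,"turn": 0},{"jaw": 0.5,"tx": 0,"ty": 0,"tz": 0,"turn": 0},{"jaw": 0.5,"tx": 0,"ty": 0,"tz": 0,"turn": 0},{"jaw": 0.5,"tx": 0,"ty": 0,"tz": -0.05,"turn": 0},{"jaw": 0.5,"tx": -0.01,"ty": 0,"tz": -0.11,"turn": 0},{"jaw": 0.5,"tx": -0.018,"ty": 0,"tz": -0.12,"turn": 0},{"jaw": 0.5,"tx": -0.018,"ty": 0,"tz": -0.12,"turn": 0}], force=5)

```text
t: 19.55
tool_pos: [0.4941, 0.0452, 0.1444]
orientation: [0.091, 3.138, 0.0]
force: [0.5, 0.1, -0.1]
opening: 0.0464
```

```bash
python3 - <<'E'
from snap import *
go([.605,.04,.07],86.7)
snap("wrist","w16"); 
from tilt import *
W,a,b=tilt("w16",(240,280,200,240),.012,.06,.14,[.493,.046,.07],[.493,.046,.13])
E
```

```text
t 19.55 at [0.4941 0.0452 0.1444] yawY 86.7 zdown [ 0.003 -0.    -1.   ] f [ 0.5  0.1 -0.1] open 0.0464 q6 -1.52
 tx -0.3694 ty 0.0041 tz 0.2491 turn -0.0002 mm [-111.    1.   75.]
w16 831 dir [0.003 0.    1.   ] tilt 0.2 err 0.00018172554198109026 a [0.4896 0.0457 0.07  ] b [0.4897 0.0457 0.13  ]
```

View pics/w16.png

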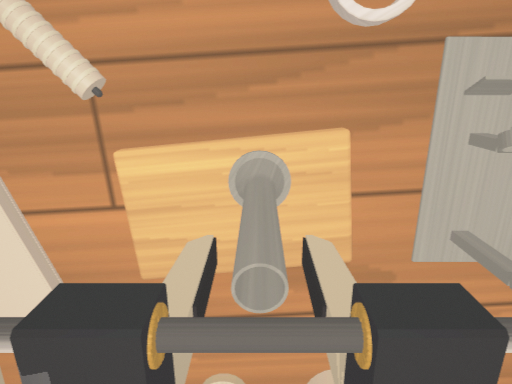

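It stands free on the board, tilt 0.2°, axis at (.490,.046). Regripping and carrying.

Emit:
drive_tool(steps=[{"jaw": 0.5,"tx": 0.014,"ty": 0.002,"tz": 0,"turn": 0},{"jaw": 0.1,"tx": 0.014,"ty": 0.002,"tz": 0,"turn": 0},{"jaw": 0.1,"tx": 0.014,"ty": 0.002,"tz": 0,"turn": 0},{"jaw": 0.1,"tx": 0.014,"ty": 0.002,"tz": 0,"turn": 0},{"jaw": 0.1,"tx": 0.014,"ty": 0.002,"tz": 0,"turn": 0},{"jaw": 0.1,"tx": 0.014,"ty": 0.002,"tz": 0,"turn": 0}], force=18)

```text
t: 20.2
tool_pos: [0.4886, 0.0461, 0.1428]
orientation: [-0.091, -3.14, 0.0]
force: [-1.1, 0.5, -1.9]
opening: 0.0234
```

Emit:
drive_tool(steps=[{"jaw": 0.1,"tx": 0,"ty": 0,"tz": -0.06,"turn": 0},{"jaw": 0.1,"tx": 0,"ty": 0,"tz": -0.14,"turn": 0},{"jaw": 0.1,"tx": 0,"ty": 0,"tz": -0.2,"turn": 0},{"jaw": 0.1,"tx": -0.02,"ty": -0.08,"tz": -0.22,"turn": 0},{"jaw": 0.1,"tx": -0.05,"ty": -0.2,"tz": -0.22,"turn": 0},{"jaw": 0.1,"tx": -0.085,"ty": -0.34,"tz": -0.22,"turn": 0},{"jaw": 0.1,"tx": -0.125,"ty": -0.48,"tz": -0.22,"turn": 0},{"jaw": 0.1,"tx": -0.16,"ty": -0.62,"tz": -0.22,"turn": 0},{"jaw": 0.1,"tx": -0.195,"ty": -0.75,"tz": -0.22,"turn": 0},{"jaw": 0.1,"tx": -0.22,"ty": -0.85,"tz": -0.22,"turn": 0},{"jaw": 0.1,"tx": -0.236,"ty": -0.906,"tz": -0.22,"turn": 0},{"jaw": 0.1,"tx": -0.236,"ty": -0.906,"tz": -0.22,"turn": 0}], force=18)

```text
t: 21.4
tool_pos: [0.5436, -0.2311, 0.2085]
orientation: [-0.095, -3.139, -0.0]
force: [0.7, 0.1, -1.2]
opening: 0.024
```

```bash
python3 - <<'E'
from snap import *
go([.5446,-.2299,.13],86.7)
snap("wrist","w17"); 
from tilt import *
W,a,b=tilt("w17",(240,280,200,250),.012,.12,.2,[.545,-.23,.13],[.545,-.23,.19])
F=W[155:215,215:310].reshape(-1,3); print(np.percentile(F[F[:,2]>.05][:,2],[0.5,2,10]))
E
```

```text
t 21.4 at [ 0.5436 -0.2311  0.2085] yawY 86.5 zdown [-0.001  0.    -1.   ] f [ 0.7  0.1 -1.2] open 0.024 q6 -2.0
 tx -0.0034 ty 0.0042 tz 0.2617 turn -0.0009 mm [-1.  1. 79.]
w17 987 dir [ 0. -0.  1.] tilt 0.0 err 0.00018812066750255774 a [ 0.5455 -0.2295  0.13  ] b [ 0.5455 -0.2295  0.19  ]
[0.08540969 0.08609004 0.08686886]
```

View pics/w17.png

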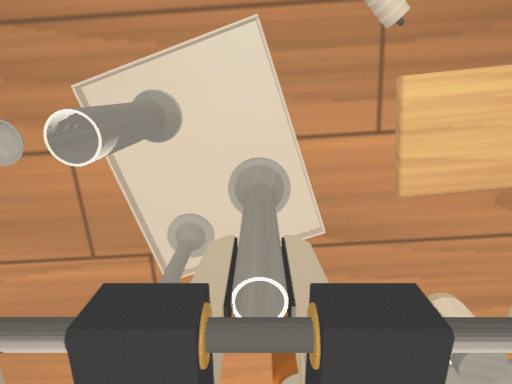

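The narrow tube hangs exactly vertical at tray-local (31,50) mm. The wide tube stands at (160,115) and the small one at (190,235) in the image. Lowering.

Emit:
drive_tool(steps=[{"jaw": 0.1,"tx": 0,"ty": 0,"tz": 0.07,"turn": 0},{"jaw": 0.1,"tx": 0,"ty": 0,"tz": 0.14,"turn": 0},{"jaw": 0.1,"tx": 0,"ty": 0,"tz": 0.2,"turn": 0},{"jaw": 0.1,"tx": 0,"ty": 0,"tz": 0.235,"turn": 0},{"jaw": 0.1,"tx": 0,"ty": 0,"tz": 0.25,"turn": 0},{"jaw": 0.1,"tx": 0,"ty": 0,"tz": 0.257,"turn": 0},{"jaw": 0.1,"tx": 0,"ty": 0,"tz": 0.257,"turn": 0}], force=12)

```text
t: 22.15
tool_pos: [0.5441, -0.2292, 0.1326]
orientation: [0.09, 3.139, -0.001]
force: [-0.8, -0.5, -1.8]
opening: 0.0239
```

Emit:
drive_tool(steps=[{"jaw": 0.1,"tx": 0,"ty": 0,"tz": 0.003,"turn": 0},{"jaw": 0.1,"tx": 0,"ty": 0,"tz": 0.006,"turn": 0},{"jaw": 0.1,"tx": 0,"ty": 0,"tz": 0.009,"turn": 0},{"jaw": 0.1,"tx": 0,"ty": 0,"tz": 0.012,"turn": 0},{"jaw": 0.1,"tx": 0,"ty": 0,"tz": 0.015,"turn": 0},{"jaw": 0.1,"tx": 0,"ty": 0,"tz": 0.015,"turn": 0}], force=4)

```text
t: 22.75
tool_pos: [0.5439, -0.2295, 0.1277]
orientation: [0.091, 3.14, -0.0]
force: [-0.1, 0.0, 1.3]
opening: 0.0236
```

```bash
python3 - <<'E'
from snap import *
go([.5446,-.2299,.13],86.7)
snap("wrist","w18"); 
from tilt import *
W,a,b=tilt("w18",(240,280,200,250),.012,.05,.13,[.545,-.23,.05],[.545,-.23,.12])
T=W[240:322,222:298].reshape(-1,3); T=T[(T[:,2]<.25)&(np.hypot(*(T[:,:2]-b[:2]).T)<.02)]; print(np.percentile(T[:,2],[95,98,99.5]))
E
```

```text
t 22.75 at [ 0.5439 -0.2295  0.1277] yawY 86.7 zdown [ 0.001 -0.    -1.   ] f [-0.1  0.   1.3] open 0.0236 q6 -2.0
 tx -0.0024 ty -0.0011 tz -0.0077 turn -0.0002 mm [-1. -0. -2.]
w18 1294 dir [-0.001  0.001  1.   ] tilt 0.1 err 0.00018668983455481016 a [ 0.546  -0.2295  0.05  ] b [ 0.5459 -0.2295  0.12  ]
[0.18277878 0.18784266 0.18909164]
```

Emit:
drive_tool(steps=[{"jaw": 0.1,"tx": 0,"ty": 0,"tz": 0.002,"turn": 0},{"jaw": 0.1,"tx": 0,"ty": 0,"tz": 0.002,"turn": 0},{"jaw": 0.35,"tx": 0,"ty": 0,"tz": 0.002,"turn": 0},{"jaw": 0.5,"tx": 0,"ty": 0,"tz": 0.002,"turn": 0},{"jaw": 0.5,"tx": 0,"ty": 0,"tz": 0.002,"turn": 0},{"jaw": 0.5,"tx": 0,"ty": 0,"tz": -0.05,"turn": 0},{"jaw": 0.5,"tx": 0,"ty": 0,"tz": -0.15,"turn": 0},{"jaw": 0.5,"tx": 0,"ty": 0,"tz": -0.3,"turn": 0},{"jaw": 0.5,"tx": 0,"ty": 0,"tz": -0.4,"turn": 0},{"jaw": 0.5,"tx": 0,"ty": 0,"tz": -0.4,"turn": 0}], force=3)

```text
t: 23.8
tool_pos: [0.5463, -0.2307, 0.2553]
orientation: [0.091, 3.131, -0.007]
force: [-0.4, -1.0, -0.2]
opening: 0.047
```

```bash
python3 - <<'E'
from snap import *
go([.5446,-.2299,.13],86.7)
snap("wrist","w19"); snap("scene","s19"); snap("top","t19",(120,400,90,250),2.8)
from tilt import *
W,a,b=tilt("w19",(230,290,190,260),.012,.05,.15,[.545,-.23,.05],[.545,-.23,.12])
E
```

```text
t 23.8 at [ 0.5463 -0.2307  0.2553] yawY 86.7 zdown [ 0.009 -0.005 -1.   ] f [-0.4 -1.  -0.2] open 0.047 q6 -2.0
 tx 0.0099 ty 0.0041 tz 0.4176 turn -0.0001 mm [  3.   1. 125.]
w19 270 dir [-0.001 -0.003  1.   ] tilt 0.2 err 0.000334959097493087 a [ 0.543  -0.2285  0.05  ] b [ 0.5429 -0.2287  0.12  ]
```

View pics/w19.png

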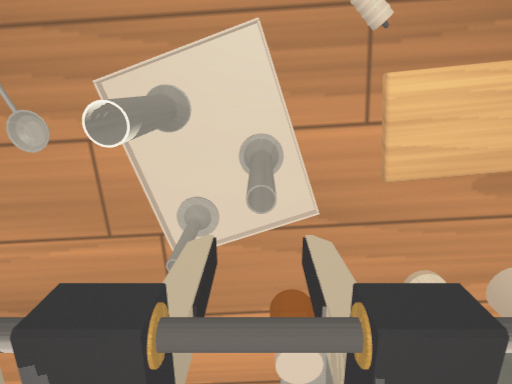

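View pics/s19.png

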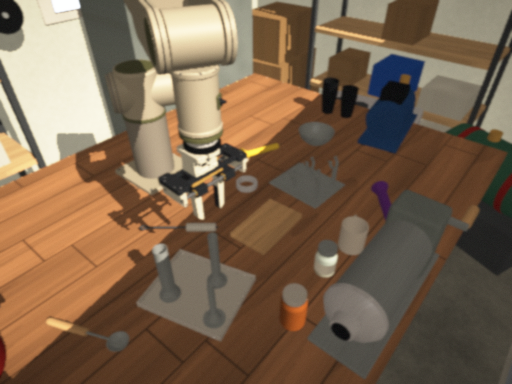

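The scene view shows all three tubes upright in the tray: wide at (168,290), narrow at (217,275) and small at (214,318), where it stood at the start. The jars and mug are upright and the gripper is clear. Handing in.

```bash
python3 - <<'E'
from h import *
print(robot.close_job()); print(robot.read_state()["t"])
E
```

```text
the job is handed in; nothing more can be done
None
the job is handed in; nothing more can be done
```

Both tubes now stand upright on their flanges in the tray beside the small tube, and the job was handed in at about 24 s of the 66 s allowed.

- **Wide tube:** I gripped it lightly near the tip and pivoted it up on its flange rim on the board. I then carried it to the tray and set it down. It measured 0.1° off vertical after release.
- **Narrow tube:** I pulled it square out of the clips and pivoted it upright on the board, then regripped it higher up. It was set down in the tray and measured 0.2° off vertical after release.
- **Last check:** The final pictures show all three tubes upright and well apart. The small tube is at the same scene pixel as at the start. The jars and mug are standing, and the gripper is clear of everything.

**Problems along the way:**
- My first move call was refused because its rows lacked keys; nothing moved.
- Two depth fits on the narrow tube settled on the wrong side of its surface. I spotted both from their large errors and worked from corrected values.
- The tip-height readings for the narrow tube at set-down were spoiled by the fingers, so there I relied on the force reading, TCP height and tilt.

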